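Unload the bar of button frames onto the kitting board

TASK

Take the metal keeper off the open end of the storage bar and set it aside, then slide every black frame off the bar and stand each one in a free spot wholly on the wooden kitting board, touching neither the parts already there nor one another. When all the frames are on the board, thread the keeper back onto the bar all the way past its end and leave it hanging there, without disturbing the other parts on the board and the bench.

Things in the scene. Friction and masses are not known exactly. Their poses are not given: they have to be found in the camera images.
- stand: Fixed stand: steel foot (reaching 35 mm out under the bar), grey post 147 mm high, and a bare level square steel bar, 12 x 12 mm, that sticks out 285 mm from the post; only its far end is open. Origin: on the bench, below where the bar leaves the post; z up; the bar runs along its own -x, its axis 115 mm above the bench.
- bar_tip (a point): Centre of the open end of the bar (axes as the stand's: the bar goes from here along +x to the post).
- bar_root (a point): Point on the bar's axis where the bar leaves the post, 285 mm from bar_tip.
- keeper: Aluminium keeper: square collar 40 x 40 mm outside, 36 mm long, with a square through hole of 24 mm, about 100 g; nearest the open end of the bar at the start. Origin at its centre, x along the hole, in line with the stand's x within some 20 degrees at the start. It hangs by the top of its hole: its centre is 6 mm below the bar's axis. It slides freely.
- board: Fixed kitting board, light wood, 260 (x) x 360 (y) x 12 mm thick. Origin: centre of its underside, on the bench; its upper face is 12 mm above the bench.
- stop_a: Finished stop-button box, 60 x 60 mm, white, with a red mushroom button, 62 mm high in all, on the board. Leave it alone. Origin: centre of its underside.
- stop_b: A second stop-button box, the same as stop_a, on the board. Leave it alone.
- housing: Black open housing, 60 x 60 x 30 mm, on the board. Leave it alone. Origin: centre of its underside.
- contact_block: Grey contact block, 44 (x) x 30 (y) x 40 mm high, on the board. Leave it alone. Origin: centre of its underside.
- driver: Screwdriver lying on the bench, about 200 mm long, handle about 30 mm thick. Leave it alone. Origin: under its middle, x along its length.
- bin: Orange open bin, 100 (x) x 70 (y) x 45 mm, on the bench. Leave it alone. Origin: centre of its underside.
- jar: Clear jar, 56 mm across, 70 mm high, on the bench. Leave it alone. Origin: centre of its underside.
- frame1: Black plastic button frame: square collar 46 x 46 mm outside, 26 mm long, with a square through hole of 26 mm, 60 g; on the bar at the start (three to five are; the absent read None from the start). Origin at its centre, x along the hole, in line with the stand's x within some 20 degrees at the start. It hangs by the top of its hole, its centre 7 mm below the bar's axis, and slides freely.
- frame2: Black plastic button frame: square collar 46 x 46 mm outside, 26 mm long, with a square through hole of 26 mm, 60 g; on the bar at the start (three to five are; the absent read None from the start). Origin at its centre, x along the hole, in line with the stand's x within some 20 degrees at the start. It hangs by the top of its hole, its centre 7 mm below the bar's axis, and slides freely.
- frame3: Black plastic button frame: square collar 46 x 46 mm outside, 26 mm long, with a square through hole of 26 mm, 60 g; on the bar at the start (three to five are; the absent read None from the start). Origin at its centre, x along the hole, in line with the stand's x within some 20 degrees at the start. It hangs by the top of its hole, its centre 7 mm below the bar's axis, and slides freely.
- frame4: Black plastic button frame: square collar 46 x 46 mm outside, 26 mm long, with a square through hole of 26 mm, 60 g; on the bar at the start (three to five are; the absent read None from the start). Origin at its centre, x along the hole, in line with the stand's x within some 20 degrees at the start. It hangs by the top of its hole, its centre 7 mm below the bar's axis, and slides freely.
- frame5: Black plastic button frame: square collar 46 x 46 mm outside, 26 mm long, with a square through hole of 26 mm, 60 g; on the bar at the start (three to five are; the absent read None from the start). Origin at its centre, x along the hole, in line with the stand's x within some 20 degrees at the start. It hangs by the top of its hole, its centre 7 mm below the bar's axis, and slides freely.
Mind the look-alikes: they are no part of the job. Leave any blue look-alike of the frame5 alone.

How it is judged:
By the outcome, as a careful person would: the job done as asked, in the order asked, and still so for the second after the job is handed in, with the robot touching nothing.
Of frame1, frame2, frame3, frame4, frame5 only 3 to 5 are there at a start; the rules pass over those that are not, and their reading is None.
At some moment in a run one of keeper, frame1, frame2, frame3, frame4, frame5 may be knocked a few centimetres aside while the robot is not near it.
Once in a run the grip may slacken for a moment while it holds something.
It also fails if it takes over 210 s, if anything falls off the work surface, if the arm or the gripper's body presses on something with over 40 N, if the wrist force passes 120 N, or if a joint passes its speed limit or range.

ROBOT

A 7-joint arm with a two-finger parallel gripper is mounted at the origin on the work surface. World frame = base frame: x ahead of the robot, y to its left, z up, the work surface at z = 0. Lengths are in m, angles in rad, forces in N, time in s.
With the tool pointing down it reaches from about 0.4 to 0.925 m from the base axis. Payload 4.1 kg.
Tool frame: the origin (TCP) lies between the finger pads; the fingertips stand 14 mm ahead of it and the grasp point (between the pads) lies 5 mm behind it; z points along the fingers, y is the direction in which the jaws open and shut (so a half turn about z gives the same grasp; the last joint's range is limited). The gripper opens to 85 mm and grips with 20 to 120 N. Pads are 22 mm wide; open, the fingers measure 114 mm over their backs; the gripper's body (76 mm by 85 mm) begins 54 mm behind the grasp point. The pads swing forward as they close: fully open they stand 13 mm farther back than shut.
Start: joints at [1.03, 0.398, 0.045, 1.537, -0.019, 1.207, -0.051], TCP at [0.278, -0.588, 0.245] pointing down, gripper open.
Joint ranges: [-2.82, 2.82], [-0.49, 2.23], [-1.37, 1.46], [0, 2.46], [-1.36, 4.5], [0.23, 2], [-2.94, 2.94]. Speed limits (rad/s): [2.57, 2.57, 3.14, 3.14, 3.14, 3.14, 3.14].

INTERFACE

Orientations are given as a 3x3 rotation matrix whose columns are the frame's x, y, z axes.
In Python, from plant import * gives the robot as it stands.
- The arm moves only by the shell command python3 -m inch 'ROWS' [OPENING] [FORCE]. ROWS is JSON, a list of rows, each an object of numbers: "tx", "ty", "tz": the shift along the tool's x, y, z in mm; "roll": the turn about the tool's z in degrees. In form: [{"tx": .., "ty": .., "tz": .., "roll": ..}, ...]. A call has 1 to 20 rows; each row shifts and turns the pose as measured when the row begins, along the tool's axes as they then stand; what a row does not reach is not made up. A row lasts 1/8 s, in which the tool goes at most 62.5 mm and 10.7 degrees, less where a joint would pass 70% of its speed; a pose out of reach is approached as far as the arm can. A call is refused whole if a number of a shift passes 62.5 or a number of a turn 10.7, either way. A call with a gripper value outside its range is refused whole. OPENING is the opening, from -1 (shut) to 1 (fully open), set as the call begins (- or left out, the last holds). The fingers move at their own pace and stop on an object; FORCE is the grip in N (left out, the last holds). Time passes only in rows, so rows that do not move let the fingers close. It gives the time, the measured TCP pose, the force and the opening at its end, in the units of the state.
- get_obs(): the state, without advancing time (a new reading comes with each control period).
- capture(name): name is "side" or "top"; returns a dict with "image" (420x560x3 uint8, red, green, blue), "depth" (420x560 float32, m along the optical axis (not along the pixel's ray), 0 where there is no reading), "fx", "fy", "cx", "cy" (pixels), "position" and "rotation" of the camera in the world. Camera axes: x right, y down, z forward; pixel columns grow to the right and rows downward; lengths in m; the calibration is good to about 2 mm. A picture is of the moment at which its call begins.
- job_done(): hands the job in, once; it reports no verdict.
The state is a dict: "time": time; "joint_pos": joint angles; "qvel": joint speeds; "joint_efforts": joint torques, N m; "tcp_pos": TCP position; "ee_rot": TCP orientation; "ft_force": force on the tool from outside, world axes, zero at the start; "moment": the same for the moment, N m; "opening": opening from 0.0 (shut) to 1.0 (fully open).
Only numpy, scipy, OpenCV 4.12 (cv2) and the standard library are available. Lean on these libraries where they do the work, as an engineer would, in place of code of your own. Each camera call takes 0.05 s, during which the arm holds its last target. There are 200 camera calls.

## Working session

There is one attempt and no reset: what is moved stays moved. The work goes in short steps, Python scripts to look and compute and a shell command to move; the robot and the scene stay as the last step left them, time stands still between calls to the robot, and variables do not carry over. Pictures are saved under pics/ and viewed, about 12 in all and at most 16, crops included, and the job is handed in when it is done.

```bash
ls; mkdir -p pics
cat > h.py <<'E'
from plant import *
import numpy as np, cv2
def snap(cam,name):
    c=capture(cam); cv2.imwrite(f'pics/{name}.png',cv2.resize(c['image'][:,:,::-1],None,fx=1.4,fy=1.4,interpolation=cv2.INTER_CUBIC)); np.savez(f'pics/{name}.npz',**c); return c
def cloud(c):
    d=c['depth'];v,u=np.mgrid[:d.shape[0],:d.shape[1]]
    p=np.stack([(u-c['cx'])/c['fx']*d,(v-c['cy'])/c['fy']*d,d],-1)@np.array(c['rotation']).T+c['position']
    p[d==0]=np.nan; return p
def load(n): return dict(np.load(f'pics/{n}.npz'))
E
python3 - <<'E'
from h import *
np.set_printoptions(precision=3,suppress=True)
for k in ('side','top'):
    c=snap(k,k+'0'); print(k,c['position'],c['rotation'],c['fx'],c['cx'],c['cy'])
o=get_obs();print(o['time'],o['tcp_pos'],o['ee_rot'],o['opening'])
E
```

```text
pics
side [0.084 1.028 0.961] [[-0.901 -0.252  0.353]
 [-0.434  0.538 -0.723]
 [-0.008 -0.805 -0.594]] 511.82358859684024 272.6331243320053 208.48915141848153
top [0.373 0.002 1.238] [[ 0.007 -0.984  0.178]
 [-1.    -0.006  0.005]
 [-0.004 -0.178 -0.984]] 440.73849075489017 274.65141337089057 207.78696060939603
0.1 [ 0.278 -0.587  0.244] [[ 0.904  0.428 -0.001]
 [ 0.428 -0.904  0.002]
 [-0.    -0.002 -1.   ]] 1.000623121760922
```

View pics/side0.png

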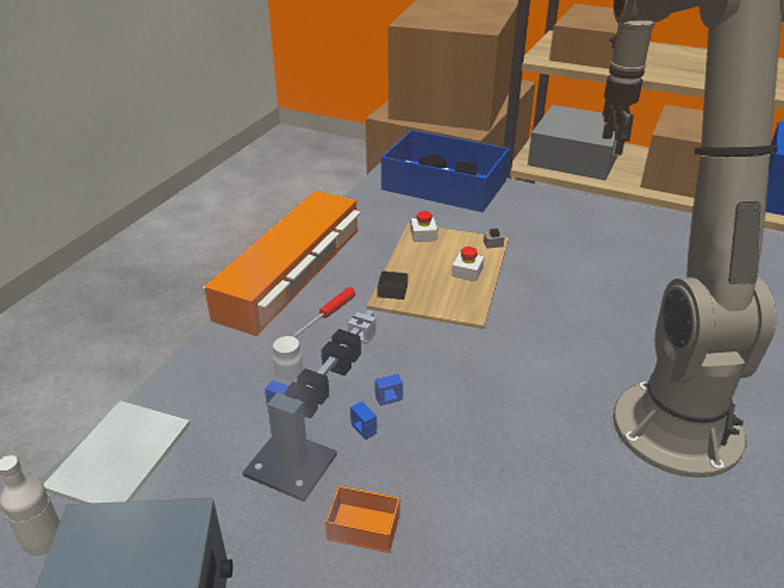

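View pics/top0.png

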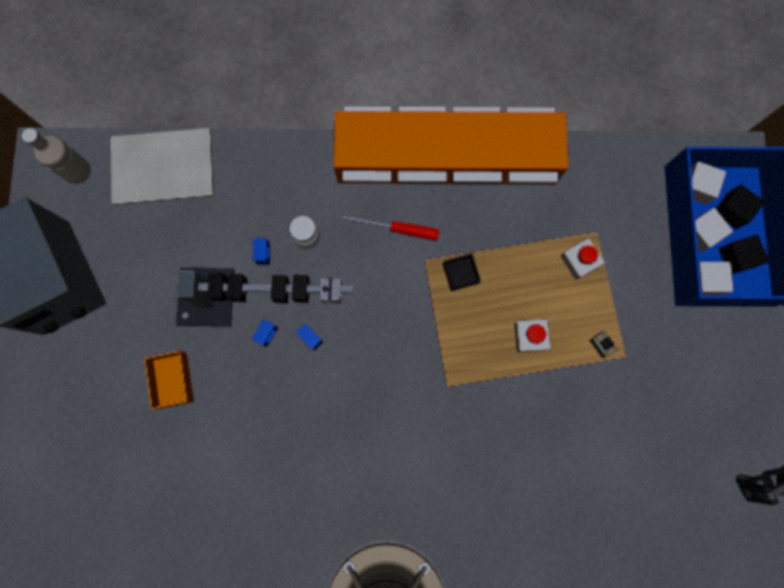

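The side view shows the bar with post bottom-left at (290,440), keeper at the tip (362,325), two pairs of black frames at (340,350) and (307,390). The top view agrees: four frames and the keeper at (332,288), blue look-alikes on the bench, and the board at (525,310).

Run:
```python
from h import *
np.set_printoptions(precision=4,suppress=True)
t=load('top0');s=load('side0')
P=cloud(t);Q=cloud(s)
# bar line: top cam, z 0.11..0.13, region
for nm,X,I in(('top',P,t['image']),('side',Q,s['image'])):
    m=(X[...,0]>.5)&(X[...,0]<.75)&(X[...,1]>-.02)&(X[...,1]<.5)&(X[...,2]>.07)&(X[...,2]<.18)
    p=X[m]; col=I[m].mean(1)
    print(nm,len(p),p.min(0),p.max(0))
    # y histogram: z max, x range
    for y in np.arange(0,.46,.01):
        k=(p[:,1]>=y)&(p[:,1]<y+.01)
        if k.sum()>3: print('%.2f'%y,k.sum(),'x %.3f %.3f'%tuple(np.percentile(p[k,0],[3,97])),'xm %.4f'%np.median(p[k,0]),'z %.3f %.3f'%tuple(np.percentile(p[k,2],[5,97])),'col %.0f'%col[k].mean())
def crop(c,u0,u1,v0,v1,f,n):
    cv2.imwrite(f'pics/{n}.png',cv2.resize(np.clip(c['image'][v0:v1,u0:u1,::-1].astype(float)*1.5,0,255).astype('uint8'),None,fx=f,fy=f,interpolation=cv2.INTER_CUBIC))
a=np.zeros((600,800,3),'uint8')
A=t['image'][180:240,120:260,::-1];B=s['image'][215:300,190:280,::-1]
A=cv2.resize(A,None,fx=5.7,fy=5,interpolation=2);B=cv2.resize(B,None,fx=3.4,fy=3.4,interpolation=2)
a[:300,:798]=A[:300,:798];a[305:305+289,:306]=B[:289]
C=t['image'][160:280,295:455,::-1];C=cv2.resize(C,None,fx=2.4,fy=2.4,interpolation=2);a[305:593,400:784]=C
cv2.imwrite('pics/crop0.png',np.clip(a*1.6,0,255).astype('uint8'))
```

```text
top 2061 [0.5568 0.068  0.07  ] [0.7334 0.3818 0.1532]
0.06 5 x 0.574 0.584 xm 0.5796 z 0.119 0.122 col 92
0.07 20 x 0.574 0.585 xm 0.5793 z 0.118 0.124 col 100
0.08 23 x 0.574 0.595 xm 0.5796 z 0.110 0.125 col 97
0.09 76 x 0.558 0.595 xm 0.5737 z 0.097 0.134 col 102
0.10 69 x 0.558 0.597 xm 0.5749 z 0.122 0.134 col 79
0.11 68 x 0.558 0.595 xm 0.5747 z 0.111 0.134 col 87
0.12 40 x 0.558 0.595 xm 0.5760 z 0.116 0.133 col 101
0.13 19 x 0.574 0.584 xm 0.5785 z 0.115 0.123 col 97
0.14 28 x 0.574 0.713 xm 0.5811 z 0.071 0.125 col 108
0.15 132 x 0.558 0.722 xm 0.5858 z 0.071 0.135 col 54
0.16 112 x 0.559 0.727 xm 0.5883 z 0.071 0.135 col 60
0.17 89 x 0.559 0.731 xm 0.5929 z 0.071 0.134 col 81
0.18 73 x 0.575 0.727 xm 0.6008 z 0.070 0.127 col 102
0.19 114 x 0.558 0.715 xm 0.5760 z 0.071 0.134 col 36
0.20 76 x 0.558 0.603 xm 0.5791 z 0.119 0.136 col 21
0.21 51 x 0.558 0.601 xm 0.5763 z 0.108 0.135 col 38
0.22 21 x 0.575 0.586 xm 0.5797 z 0.119 0.126 col 99
0.23 18 x 0.575 0.586 xm 0.5812 z 0.119 0.125 col 100
0.24 20 x 0.575 0.586 xm 0.5805 z 0.119 0.124 col 99
0.25 20 x 0.576 0.586 xm 0.580
[... 1733 characters left out ...]
143
0.25 17 x 0.574 0.585 xm 0.5796 z 0.117 0.122 col 157
0.26 8 x 0.559 0.600 xm 0.5795 z 0.098 0.129 col 90
0.27 82 x 0.557 0.600 xm 0.5685 z 0.089 0.132 col 66
0.28 85 x 0.557 0.600 xm 0.5673 z 0.090 0.132 col 68
0.29 139 x 0.558 0.603 xm 0.5706 z 0.089 0.132 col 72
0.30 43 x 0.559 0.601 xm 0.5641 z 0.093 0.132 col 72
0.31 92 x 0.559 0.603 xm 0.5717 z 0.092 0.131 col 76
0.32 126 x 0.559 0.601 xm 0.5700 z 0.092 0.132 col 79
0.33 77 x 0.560 0.602 xm 0.5708 z 0.087 0.132 col 79
0.35 82 x 0.556 0.601 xm 0.5647 z 0.082 0.149 col 112
0.36 135 x 0.555 0.604 xm 0.5602 z 0.079 0.147 col 109
0.37 176 x 0.555 0.602 xm 0.5669 z 0.075 0.147 col 106
0.38 381 x 0.557 0.603 xm 0.5794 z 0.074 0.145 col 95
```

View pics/crop0.png

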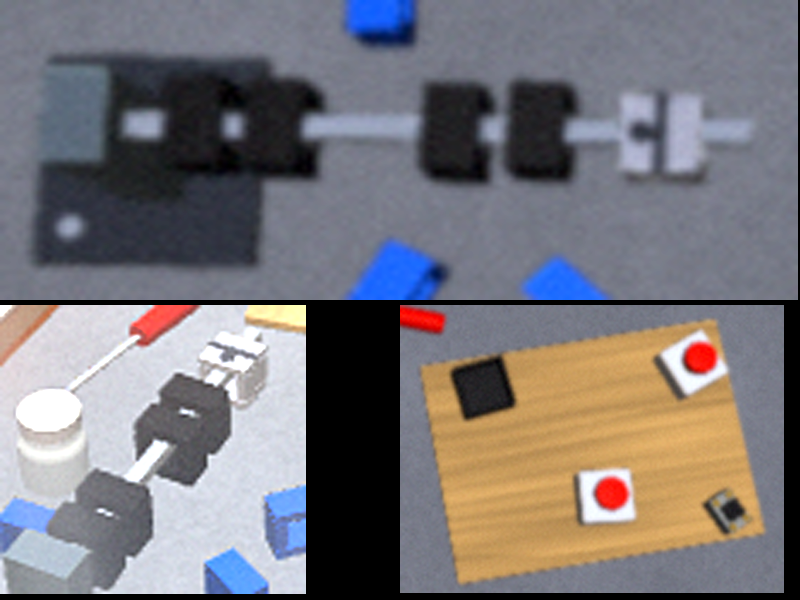

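Run:
```python
from h import *
np.set_printoptions(precision=4,suppress=True)
t=load('top0')
def g(x,y,z):
    u=295+(x-400)/2.4;v=160+(y-305)/2.4
    r=t['rotation']@np.array([(u-t['cx'])/t['fx'],(v-t['cy'])/t['fy'],1]);return (t['position']+r*(z-t['position'][2])/r[2])[:2]
for n,x,y,z in [('A',420,365,.012),('B',715,320,.012),('C',765,532,.012),('D',460,583,.012),('housing',483,387,.042),('stop_a',701,357,.07),('stop_b',612,493,.07),('cb',728,510,.045)]: print(n,g(x,y,z))
P=cloud(t); m=(P[...,2]>.022)&(P[...,2]<.2)&(P[...,0]>.35)&(P[...,0]<.8)&(P[...,1]<-.03)&(P[...,1]>-.5)
n,l,st,_=cv2.connectedComponentsWithStats(m.astype('uint8'))
for i in range(1,n):
    if st[i,4]>15:
        p=P[l==i];r=cv2.minAreaRect(p[:,:2].astype('float32'));print(st[i,4],r,'z',np.percentile(p[:,2],[5,98]))
for nm,a,b,c_,d in(('keeper',.085,.132,.08,.2),('driver',-.1,.145,.012,.06)):
    m=(P[...,1]>a)&(P[...,1]<b)&(P[...,2]>c_)&(P[...,2]<d)&(P[...,0]>.5)&(P[...,0]<.8);p=P[m];print(nm,p.min(0),p.max(0))
```

```text
A [ 0.6612 -0.0738]
B [ 0.7187 -0.427 ]
C [ 0.466 -0.471]
D [ 0.4053 -0.1185]
housing [ 0.6285 -0.1446]
stop_a [ 0.6589 -0.3886]
stop_b [ 0.5035 -0.2822]
cb [ 0.4879 -0.4182]
143 ((0.7184922099113464, -0.06613859534263611), (0.06986933201551437, 0.021481184288859367), 79.20462036132812) z [0.0222 0.0307]
520 ((0.6598705053329468, -0.38570788502693176), (0.06012733653187752, 0.060892391949892044), 30.440561294555664) z [0.0316 0.0775]
199 ((0.6321696639060974, -0.14456041157245636), (0.06033940985798836, 0.06054568663239479), 16.43128204345703) z [0.0246 0.0479]
531 ((0.5053296089172363, -0.27965247631073), (0.06075522303581238, 0.060693591833114624), 3.901689052581787) z [0.0358 0.0779]
216 ((0.4892269968986511, -0.420278400182724), (0.044246748089790344, 0.032069865614175797), 33.67662048339844) z [0.0268 0.0556]
keeper [0.5574 0.0859 0.0957] [0.5988 0.1302 0.1354]
driver [ 0.5012 -0.1     0.012 ] [0.7516 0.1449 0.048 ]
```

```bash
python3 -m inch '[{"roll":-10.7},{"roll":-10.7},{"roll":-10.7},{"roll":-10.7},{"roll":-10.7},{"roll":-10.7}]' 1 60
```

```text
invalid input at $[0]: expected keys tx, ty, tz, roll
```

```bash
python3 -m inch '[{"tx":0,"ty":0,"tz":0,"roll":-10.7},{"tx":0,"ty":0,"tz":0,"roll":-10.7},{"tx":0,"ty":0,"tz":0,"roll":-10.7},{"tx":0,"ty":0,"tz":0,"roll":-10.7},{"tx":0,"ty":0,"tz":0,"roll":-10.7},{"tx":0,"ty":0,"tz":0,"roll":-10.7},{"tx":55,"ty":24,"tz":0,"roll":0},{"tx":55,"ty":24,"tz":0,"roll":0},{"tx":55,"ty":24,"tz":0,"roll":0},{"tx":55,"ty":24,"tz":0,"roll":0},{"tx":55,"ty":24,"tz":0,"roll":0},{"tx":55,"ty":24,"tz":0,"roll":0},{"tx":55,"ty":24,"tz":0,"roll":0},{"tx":55,"ty":24,"tz":0,"roll":0},{"tx":55,"ty":24,"tz":0,"roll":0},{"tx":55,"ty":24,"tz":0,"roll":0},{"tx":55,"ty":24,"tz":0,"roll":0},{"tx":0,"ty":0,"tz":0,"roll":0}]' 1 60
```

```text
time: 2.35
tcp_pos: [0.5452, 0.039, 0.2393]
ee_rot: [[0.001, 1.0, -0.008], [1.0, -0.001, 0.011], [0.011, -0.008, -1.0]]
ft_force: [-1.1, -1.4, 0.4]
opening: 1.0
```

```bash
python3 -m inch '[{"tx":35,"ty":16,"tz":0,"roll":0},{"tx":34,"ty":16,"tz":0,"roll":0},{"tx":0,"ty":0,"tz":0,"roll":0},{"tx":0,"ty":0,"tz":30,"roll":0},{"tx":0,"ty":0,"tz":30,"roll":0},{"tx":0,"ty":0,"tz":20,"roll":0},{"tx":0,"ty":0,"tz":0,"roll":0}]' 1 60
python3 - <<'E'
from h import *
c=snap('side','s1')['image'][190:310,180:300,::-1];t=snap('top','t1')['image'][150:250,120:270,::-1]
a=np.zeros((400,800,3),'uint8');a[:360,:360]=cv2.resize(c,None,fx=3,fy=3);a[:290,364:799]=cv2.resize(t,(435,290))
cv2.imwrite('pics/c1.png',np.clip(a*1.4,0,255).astype('uint8'))
E
```

```text
time: 3.22
tcp_pos: [0.5749, 0.098, 0.1547]
ee_rot: [[0.012, 1.0, -0.014], [1.0, -0.012, 0.001], [0.001, -0.014, -1.0]]
ft_force: [0.2, 0.7, 0.7]
opening: 1.0
```

View pics/c1.png

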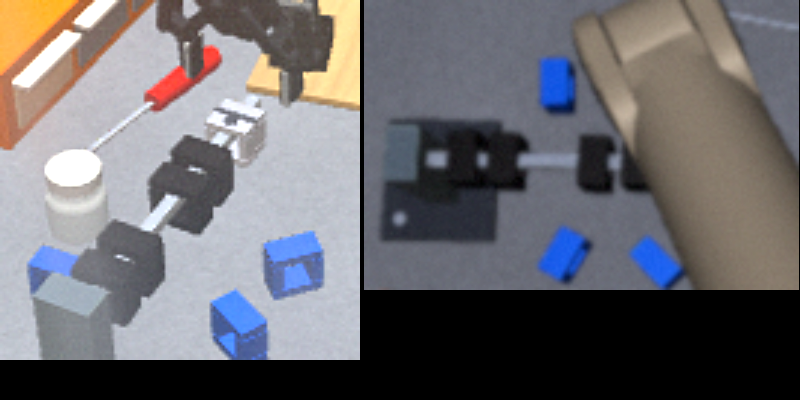

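The side crop shows the open fingers at (192,60) and (290,85), straddling the keeper at (237,130), and the frames have not moved. I'll descend and grip.

```bash
python3 -m inch '[{"tx":10,"ty":1,"tz":0,"roll":0},{"tx":1,"ty":0,"tz":20,"roll":0},{"tx":0,"ty":0,"tz":20,"roll":0},{"tx":0,"ty":0,"tz":4,"roll":0},{"tx":0,"ty":0,"tz":0,"roll":0}]' 1 60; python3 -m inch '[{"tx":0,"ty":0,"tz":0,"roll":0},{"tx":0,"ty":0,"tz":0,"roll":0},{"tx":0,"ty":0,"tz":0,"roll":0},{"tx":0,"ty":0,"tz":0,"roll":0},{"tx":0,"ty":0,"tz":0,"roll":0},{"tx":0,"ty":0,"tz":0,"roll":0},{"tx":0,"ty":0,"tz":0,"roll":0},{"tx":0,"ty":0,"tz":0,"roll":0}]' -1 60
```

```text
time: 3.95
tcp_pos: [0.5788, 0.1114, 0.1126]
ee_rot: [[0.012, 1.0, -0.005], [1.0, -0.012, 0.003], [0.003, -0.005, -1.0]]
ft_force: [-0.4, -0.1, 0.4]
opening: 1.003
time: 4.95
tcp_pos: [0.5795, 0.1115, 0.1139]
ee_rot: [[0.012, 1.0, -0.003], [1.0, -0.012, 0.003], [0.003, -0.003, -1.0]]
ft_force: [-0.1, -0.2, -0.9]
opening: 0.464
```

```bash
python3 -m inch '[{"tx":0,"ty":0,"tz":-5,"roll":0},{"tx":0,"ty":0,"tz":0,"roll":0},{"tx":-15,"ty":0,"tz":0,"roll":0},{"tx":-20,"ty":0,"tz":0,"roll":0},{"tx":-20,"ty":0,"tz":0,"roll":0},{"tx":-20,"ty":0,"tz":0,"roll":0},{"tx":-20,"ty":0,"tz":0,"roll":0},{"tx":-10,"ty":0,"tz":0,"roll":0},{"tx":0,"ty":0,"tz":0,"roll":0}]' - 60
```

```text
time: 6.08
tcp_pos: [0.577, -0.0072, 0.1182]
ee_rot: [[0.02, 1.0, -0.005], [1.0, -0.02, -0.001], [-0.001, -0.005, -1.0]]
ft_force: [-0.3, 1.1, -1.0]
opening: 0.459
```

```bash
python3 -m inch '[{"tx":0,"ty":-35,"tz":0,"roll":0},{"tx":4,"ty":-35,"tz":0,"roll":0},{"tx":4,"ty":-35,"tz":0,"roll":0},{"tx":0,"ty":0,"tz":0,"roll":0},{"tx":0,"ty":0,"tz":30,"roll":0},{"tx":0,"ty":0,"tz":30,"roll":0},{"tx":0,"ty":0,"tz":20,"roll":0},{"tx":0,"ty":0,"tz":0,"roll":0}]' - 60
```

```text
time: 7.08
tcp_pos: [0.475, 0.009, 0.0386]
ee_rot: [[0.013, 1.0, 0.005], [1.0, -0.013, 0.003], [0.003, 0.005, -1.0]]
ft_force: [1.2, 1.0, -1.1]
opening: 0.46
```

```bash
python3 -m inch '[{"tx":0,"ty":0,"tz":8,"roll":0},{"tx":0,"ty":0,"tz":4,"roll":0},{"tx":0,"ty":0,"tz":1,"roll":0},{"tx":0,"ty":0,"tz":0,"roll":0}]' - 60;  python3 -m inch '[{"tx":0,"ty":0,"tz":0,"roll":0},{"tx":0,"ty":0,"tz":0,"roll":0},{"tx":0,"ty":0,"tz":0,"roll":0},{"tx":0,"ty":0,"tz":0,"roll":0},{"tx":0,"ty":0,"tz":0,"roll":0},{"tx":0,"ty":0,"tz":0,"roll":0},{"tx":0,"ty":0,"tz":-20,"roll":0},{"tx":0,"ty":0,"tz":-40,"roll":0},{"tx":0,"ty":0,"tz":-40,"roll":0},{"tx":0,"ty":0,"tz":-40,"roll":0},{"tx":0,"ty":0,"tz":-40,"roll":0},{"tx":0,"ty":0,"tz":0,"roll":0}]' 1 60
```

```text
time: 7.58
tcp_pos: [0.4782, 0.0097, 0.027]
ee_rot: [[0.012, 1.0, 0.01], [1.0, -0.013, 0.004], [0.004, 0.01, -1.0]]
ft_force: [0.6, 0.2, -1.5]
opening: 0.455
time: 9.07
tcp_pos: [0.4761, 0.0091, 0.2129]
ee_rot: [[0.012, 1.0, 0.011], [1.0, -0.012, 0.004], [0.004, 0.011, -1.0]]
ft_force: [0.3, -0.2, -0.6]
opening: 1.0
```

```bash
cat >> h.py <<'E'
def st(n):
    """frame/keeper positions from both cameras; saves pics, composite crop"""
    t=snap('top','t'+n);s=snap('side','s'+n)
    for nm,c in(('top',t),('side',s)):
        X=cloud(c);I=c['image'].astype(int)
        m=(X[...,0]>.545)&(X[...,0]<.615)&(X[...,1]>.03)&(X[...,1]<.345)&(X[...,2]>.124)&(X[...,2]<.142)
        k,l,q,_=cv2.connectedComponentsWithStats(m.astype('uint8'))
        for i in range(1,k):
            if q[i,4]>25:
                p=X[l==i];print(nm,'bar obj',q[i,4],'x %.3f %.3f y %.3f %.3f'%(*np.percentile(p[:,0],[2,98]),*np.percentile(p[:,1],[2,98])),'ztop %.3f'%np.percentile(p[:,2],95))
        m=(X[...,0]>.38)&(X[...,0]<.75)&(X[...,1]>-.5)&(X[...,1]<.09)&(X[...,2]>.018)&(X[...,2]<.09)
        if nm=='top':
            k,l,q,_=cv2.connectedComponentsWithStats(m.astype('uint8'))
            for i in range(1,k):
                if q[i,4]>25:
                    p=X[l==i];r=cv2.minAreaRect(p[:,:2].astype('float32'));print(' low obj',q[i,4],np.round(r[0],3),np.round(r[1],3),round(r[2]),'ztop %.3f'%np.percentile(p[:,2],95))
    a=np.zeros((600,800,3),'uint8')
    a[:300,:]=cv2.resize(t['image'][150:300,60:460,::-1],(800,300),interpolation=2)
    a[302:600,:400]=cv2.resize(s['image'][140:310,150:378,::-1],(400,298),interpolation=2)
    cv2.imwrite(f'pics/c{n}.png',np.clip(a*1.4,0,255).astype('uint8'))
E
python3 -c "
from h import *
st('2')"
```

```text
top bar obj 193 x 0.561 0.604 y 0.305 0.331 ztop 0.135
top bar obj 192 x 0.560 0.605 y 0.270 0.295 ztop 0.135
top bar obj 194 x 0.558 0.602 y 0.190 0.216 ztop 0.135
top bar obj 188 x 0.558 0.603 y 0.152 0.177 ztop 0.135
 low obj 267 [ 0.721 -0.052] [0.099 0.025] 79 ztop 0.029
 low obj 529 [ 0.659 -0.388] [0.064 0.065] 30 ztop 0.076
 low obj 295 [ 0.633 -0.149] [0.061 0.069] 16 ztop 0.044
 low obj 540 [ 0.507 -0.283] [0.064 0.068] 3 ztop 0.077
 low obj 226 [ 0.489 -0.421] [0.044 0.034] 33 ztop 0.056
side bar obj 148 x 0.558 0.601 y 0.152 0.178 ztop 0.132
side bar obj 158 x 0.556 0.602 y 0.191 0.217 ztop 0.132
side bar obj 178 x 0.558 0.603 y 0.270 0.297 ztop 0.132
side bar obj 187 x 0.559 0.603 y 0.306 0.332 ztop 0.132
```

```bash
python3 -m inch '[{"tx":40,"ty":26,"tz":0,"roll":0},{"tx":40,"ty":26,"tz":0,"roll":0},{"tx":40,"ty":26,"tz":0,"roll":0},{"tx":33,"ty":24,"tz":0,"roll":0},{"tx":0,"ty":0,"tz":0,"roll":0},{"tx":0,"ty":0,"tz":20,"roll":0},{"tx":0,"ty":0,"tz":20,"roll":0},{"tx":0,"ty":0,"tz":0,"roll":0}]' 1 60
```

```text
time: 10.18
tcp_pos: [0.5706, 0.157, 0.152]
ee_rot: [[0.017, 1.0, -0.023], [1.0, -0.017, -0.005], [-0.005, -0.023, -1.0]]
ft_force: [-1.4, -0.9, 0.9]
opening: 0.999
```

```bash
python3 -m inch '[{"tx":8,"ty":9,"tz":0,"roll":0},{"tx":0,"ty":0,"tz":0,"roll":0},{"tx":0,"ty":0,"tz":20,"roll":0},{"tx":0,"ty":0,"tz":17,"roll":0},{"tx":0,"ty":0,"tz":0,"roll":0}]' 1 60;python3 -m inch '[{"tx":0,"ty":0,"tz":0,"roll":0},{"tx":0,"ty":0,"tz":0,"roll":0},{"tx":0,"ty":0,"tz":0,"roll":0},{"tx":0,"ty":0,"tz":0,"roll":0},{"tx":0,"ty":0,"tz":0,"roll":0},{"tx":0,"ty":0,"tz":0,"roll":0},{"tx":0,"ty":0,"tz":0,"roll":0}]' -1 60
```

```text
time: 10.8
tcp_pos: [0.5792, 0.1634, 0.1123]
ee_rot: [[0.019, 1.0, -0.023], [1.0, -0.019, -0.006], [-0.006, -0.022, -1.0]]
ft_force: [-0.0, 0.2, 1.0]
opening: 0.992
time: 11.68
tcp_pos: [0.5798, 0.1637, 0.1132]
ee_rot: [[0.019, 1.0, -0.021], [1.0, -0.019, -0.005], [-0.005, -0.021, -1.0]]
ft_force: [-0.5, 0.8, -0.2]
opening: 0.529
```

```bash
python3 -m inch '[{"tx":0,"ty":0,"tz":-6,"roll":0},{"tx":0,"ty":0,"tz":0,"roll":0},{"tx":-15,"ty":0,"tz":0,"roll":0},{"tx":-20,"ty":0,"tz":0,"roll":0},{"tx":-20,"ty":0,"tz":0,"roll":0},{"tx":-20,"ty":0,"tz":0,"roll":0},{"tx":-20,"ty":0,"tz":0,"roll":0},{"tx":-20,"ty":0,"tz":0,"roll":0},{"tx":-20,"ty":0,"tz":0,"roll":0},{"tx":0,"ty":0,"tz":0,"roll":0}]' - 60; python3 -m inch '[{"tx":-20,"ty":0,"tz":-20,"roll":0},{"tx":-40,"ty":5,"tz":-20,"roll":0},{"tx":-50,"ty":8,"tz":0,"roll":0},{"tx":-50,"ty":8,"tz":0,"roll":0},{"tx":-50,"ty":8,"tz":0,"roll":0},{"tx":-50,"ty":8,"tz":0,"roll":0},{"tx":-30,"ty":3,"tz":0,"roll":0},{"tx":0,"ty":0,"tz":0,"roll":0},{"tx":0,"ty":0,"tz":0,"roll":0}]' - 60
```

```text
time: 12.92
tcp_pos: [0.5764, 0.0129, 0.12]
ee_rot: [[0.028, 0.999, -0.022], [1.0, -0.028, -0.009], [-0.009, -0.022, -1.0]]
ft_force: [-0.2, 0.7, -1.0]
opening: 0.531
time: 14.05
tcp_pos: [0.6133, -0.2779, 0.1624]
ee_rot: [[0.017, 1.0, -0.018], [1.0, -0.017, -0.001], [-0.001, -0.018, -1.0]]
ft_force: [0.3, -0.5, -0.6]
opening: 0.531
```

```bash
python3 -m inch '[{"tx":-21,"ty":8,"tz":0,"roll":0},{"tx":0,"ty":0,"tz":30,"roll":0},{"tx":0,"ty":0,"tz":30,"roll":0},{"tx":0,"ty":0,"tz":30,"roll":0},{"tx":0,"ty":0,"tz":20,"roll":0},{"tx":0,"ty":0,"tz":0,"roll":0},{"tx":0,"ty":0,"tz":0,"roll":0}]' - 60
```

```text
time: 14.92
tcp_pos: [0.6244, -0.2849, 0.053]
ee_rot: [[-0.001, 1.0, -0.011], [1.0, 0.001, 0.004], [0.004, -0.011, -1.0]]
ft_force: [0.5, -1.3, -0.9]
opening: 0.53
```

```bash
python3 -m inch '[{"tx":-14,"ty":-2,"tz":0,"roll":0},{"tx":0,"ty":0,"tz":6,"roll":0},{"tx":0,"ty":0,"tz":4,"roll":0},{"tx":0,"ty":0,"tz":2,"roll":0},{"tx":0,"ty":0,"tz":0,"roll":0}]' - 60
```

```text
time: 15.55
tcp_pos: [0.6236, -0.3014, 0.0431]
ee_rot: [[0.0, 1.0, -0.007], [1.0, -0.0, 0.001], [0.001, -0.007, -1.0]]
ft_force: [0.5, 0.0, -0.9]
opening: 0.527
```

```bash
python3 -m inch '[{"tx":0,"ty":0,"tz":3,"roll":0},{"tx":0,"ty":0,"tz":0.5,"roll":0},{"tx":0,"ty":0,"tz":0,"roll":0}]' - 60; python3 -m inch '[{"tx":0,"ty":0,"tz":0,"roll":0},{"tx":0,"ty":0,"tz":0,"roll":0},{"tx":0,"ty":0,"tz":0,"roll":0},{"tx":0,"ty":0,"tz":0,"roll":0},{"tx":0,"ty":0,"tz":0,"roll":0},{"tx":0,"ty":0,"tz":-20,"roll":0},{"tx":0,"ty":0,"tz":-40,"roll":0},{"tx":0,"ty":0,"tz":-50,"roll":0},{"tx":0,"ty":0,"tz":-50,"roll":0},{"tx":40,"ty":-5,"tz":-20,"roll":0},{"tx":60,"ty":-5,"tz":0,"roll":0},{"tx":60,"ty":-5,"tz":0,"roll":0},{"tx":60,"ty":-5,"tz":0,"roll":0},{"tx":60,"ty":-5,"tz":0,"roll":0},{"tx":60,"ty":-5,"tz":0,"roll":0},{"tx":50,"ty":-5,"tz":0,"roll":0},{"tx":50,"ty":-5,"tz":0,"roll":0},{"tx":0,"ty":0,"tz":0,"roll":0}]' 0.5 60; python3 -c "
from h import *
st('3')"
```

```text
time: 15.92
tcp_pos: [0.6238, -0.3012, 0.0399]
ee_rot: [[-0.0, 1.0, -0.007], [1.0, 0.0, 0.001], [0.001, -0.007, -1.0]]
ft_force: [0.2, 0.2, 0.5]
opening: 0.527
time: 18.18
tcp_pos: [0.5886, 0.1539, 0.2464]
ee_rot: [[-0.0, 1.0, 0.021], [1.0, 0.0, -0.002], [-0.002, 0.021, -1.0]]
ft_force: [0.6, -0.8, 0.2]
opening: 0.751
top bar obj 194 x 0.561 0.604 y 0.305 0.332 ztop 0.135
top bar obj 196 x 0.560 0.605 y 0.269 0.295 ztop 0.135
 low obj 270 [ 0.722 -0.052] [0.099 0.025] 78 ztop 0.029
 low obj 527 [ 0.66  -0.386] [0.06  0.062] 30 ztop 0.076
 low obj 284 [ 0.636 -0.148] [0.066 0.069] 16 ztop 0.045
 low obj 235 [ 0.624 -0.3  ] [0.027 0.048] 89 ztop 0.062
 low obj 539 [ 0.505 -0.28 ] [0.06  0.061] 4 ztop 0.076
 low obj 230 [ 0.489 -0.421] [0.044 0.031] 34 ztop 0.055
 low obj 176 [0.48  0.006] [0.041 0.033] 0 ztop 0.044
side bar obj 157 x 0.556 0.601 y 0.191 0.217 ztop 0.132
side bar obj 177 x 0.558 0.603 y 0.269 0.297 ztop 0.132
side bar obj 190 x 0.560 0.603 y 0.306 0.333 ztop 0.132
```

View pics/c3.png

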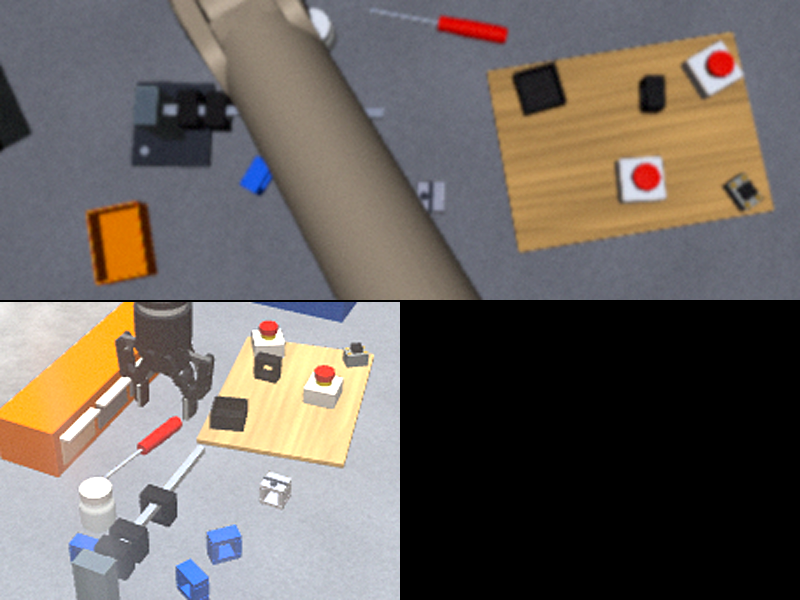

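The first frame stands on the board at (652,93) in the top crop. The keeper is on the bench at (430,195) and three frames remain on the bar. Next is frame 2.

```bash
python3 -m inch '[{"tx":25,"ty":-5,"tz":0,"roll":0},{"tx":24,"ty":-4,"tz":0,"roll":0},{"tx":0,"ty":0,"tz":30,"roll":0},{"tx":0,"ty":0,"tz":30,"roll":0},{"tx":0,"ty":0,"tz":25,"roll":0},{"tx":0,"ty":0,"tz":0,"roll":0},{"tx":0,"ty":0,"tz":0,"roll":0}]' 1 60
```

```text
time: 19.15
tcp_pos: [0.5906, 0.1817, 0.1628]
ee_rot: [[0.031, 0.999, 0.029], [0.999, -0.031, -0.013], [-0.013, 0.029, -1.0]]
ft_force: [0.6, 0.1, 0.4]
opening: 0.999
```

```bash
python3 -m inch '[{"tx":22,"ty":-13,"tz":0,"roll":0},{"tx":0,"ty":0,"tz":0,"roll":0},{"tx":0,"ty":0,"tz":12,"roll":0},{"tx":0,"ty":0,"tz":0,"roll":0}]' 1 60
```

```text
time: 19.65
tcp_pos: [0.5824, 0.2011, 0.1535]
ee_rot: [[0.037, 0.999, 0.036], [0.999, -0.036, -0.014], [-0.013, 0.036, -0.999]]
ft_force: [1.0, -0.1, -0.1]
opening: 0.998
```

```bash
python3 -m inch '[{"tx":4,"ty":-4,"tz":10,"roll":0},{"tx":0,"ty":0,"tz":15,"roll":0},{"tx":0,"ty":0,"tz":12,"roll":0},{"tx":0,"ty":0,"tz":0,"roll":0}]' 1 60;python3 -m inch '[{"tx":0,"ty":0,"tz":0,"roll":0},{"tx":0,"ty":0,"tz":0,"roll":0},{"tx":0,"ty":0,"tz":0,"roll":0},{"tx":0,"ty":0,"tz":0,"roll":0},{"tx":0,"ty":0,"tz":0,"roll":0},{"tx":0,"ty":0,"tz":0,"roll":0},{"tx":0,"ty":0,"tz":0,"roll":0}]' -1 60
```

```text
time: 20.15
tcp_pos: [0.5796, 0.2033, 0.1126]
ee_rot: [[0.039, 0.999, 0.034], [0.999, -0.038, -0.015], [-0.014, 0.034, -0.999]]
ft_force: [-0.2, -1.3, -0.5]
opening: 0.993
time: 21.02
tcp_pos: [0.5803, 0.2037, 0.1136]
ee_rot: [[0.039, 0.999, 0.035], [0.999, -0.038, -0.015], [-0.013, 0.036, -0.999]]
ft_force: [0.9, -1.1, -0.5]
opening: 0.531
```

```bash
python3 -m inch '[{"tx":0,"ty":0,"tz":-6,"roll":-1.5},{"tx":0,"ty":0,"tz":0,"roll":0},{"tx":-15,"ty":0,"tz":0,"roll":0},{"tx":-20,"ty":0.4,"tz":0,"roll":0},{"tx":-20,"ty":0.4,"tz":0,"roll":0},{"tx":-20,"ty":0.4,"tz":0,"roll":0},{"tx":-20,"ty":0.4,"tz":0,"roll":0},{"tx":-20,"ty":0.4,"tz":0,"roll":0},{"tx":-20,"ty":0.4,"tz":0,"roll":0},{"tx":-20,"ty":0.4,"tz":0,"roll":0},{"tx":-20,"ty":0.4,"tz":0,"roll":0},{"tx":0,"ty":0,"tz":0,"roll":0}]' - 60; python3 -m inch '[{"tx":-20,"ty":0,"tz":-20,"roll":0},{"tx":-40,"ty":8,"tz":-20,"roll":0},{"tx":-50,"ty":12,"tz":0,"roll":0},{"tx":-50,"ty":12,"tz":0,"roll":0},{"tx":-40,"ty":12,"tz":0,"roll":0},{"tx":-20,"ty":3,"tz":0,"roll":0},{"tx":0,"ty":0,"tz":0,"roll":0},{"tx":0,"ty":0,"tz":0,"roll":0}]' - 60
```

```text
time: 22.52
tcp_pos: [0.5793, 0.0055, 0.1222]
ee_rot: [[0.025, 0.999, 0.033], [0.999, -0.024, -0.022], [-0.021, 0.033, -0.999]]
ft_force: [0.2, 1.1, -0.8]
opening: 0.524
time: 23.52
tcp_pos: [0.6204, -0.2128, 0.1694]
ee_rot: [[0.016, 0.999, 0.034], [1.0, -0.015, -0.015], [-0.015, 0.034, -0.999]]
ft_force: [-0.0, 0.8, -1.0]
opening: 0.527
```

```bash
python3 -m inch '[{"tx":-20,"ty":-4,"tz":0,"roll":0},{"tx":0,"ty":0,"tz":30,"roll":0},{"tx":0,"ty":0,"tz":30,"roll":0},{"tx":0,"ty":0,"tz":30,"roll":0},{"tx":0,"ty":0,"tz":23,"roll":0},{"tx":0,"ty":0,"tz":0,"roll":0},{"tx":0,"ty":0,"tz":0,"roll":0}]' - 60
```

```text
time: 24.4
tcp_pos: [0.6197, -0.2343, 0.0565]
ee_rot: [[0.008, 0.999, 0.036], [1.0, -0.007, -0.018], [-0.018, 0.036, -0.999]]
ft_force: [-0.3, 0.0, -0.9]
opening: 0.531
```

```bash
python3 -m inch '[{"tx":0,"ty":0,"tz":8,"roll":0},{"tx":0,"ty":0,"tz":5,"roll":0},{"tx":0,"ty":0,"tz":1.5,"roll":0},{"tx":0,"ty":0,"tz":1,"roll":0},{"tx":0,"ty":0,"tz":0,"roll":0}]' - 60; python3 -m inch '[{"tx":0,"ty":0,"tz":0,"roll":0},{"tx":0,"ty":0,"tz":0,"roll":0},{"tx":0,"ty":0,"tz":0,"roll":0},{"tx":0,"ty":0,"tz":0,"roll":0},{"tx":0,"ty":0,"tz":0,"roll":0},{"tx":0,"ty":0,"tz":-20,"roll":0},{"tx":0,"ty":0,"tz":-40,"roll":0},{"tx":0,"ty":0,"tz":-50,"roll":0},{"tx":0,"ty":0,"tz":-40,"roll":0},{"tx":40,"ty":-5,"tz":-10,"roll":0},{"tx":60,"ty":-5,"tz":0,"roll":0},{"tx":60,"ty":-5,"tz":0,"roll":0},{"tx":60,"ty":-5,"tz":0,"roll":0},{"tx":60,"ty":-5,"tz":0,"roll":0},{"tx":60,"ty":-5,"tz":0,"roll":0},{"tx":60,"ty":-5,"tz":0,"roll":0},{"tx":50,"ty":-5,"tz":0,"roll":0},{"tx":0,"ty":0,"tz":0,"roll":0},{"tx":0,"ty":0,"tz":0,"roll":0}]' 0.6 60; python3 -c "
from h import *
st('4')"
```

```text
time: 25.02
tcp_pos: [0.6219, -0.2352, 0.0429]
ee_rot: [[0.008, 0.999, 0.04], [1.0, -0.007, -0.02], [-0.02, 0.04, -0.999]]
ft_force: [0.3, 0.5, -1.1]
opening: 0.529
time: 27.4
tcp_pos: [0.583, 0.2326, 0.2179]
ee_rot: [[0.01, 0.998, 0.068], [1.0, -0.008, -0.022], [-0.021, 0.068, -0.997]]
ft_force: [0.1, -0.1, -0.2]
opening: 0.798
 low obj 266 [ 0.722 -0.051] [0.101 0.026] 79 ztop 0.029
 low obj 530 [ 0.659 -0.385] [0.06  0.062] 30 ztop 0.077
 low obj 260 [ 0.632 -0.145] [0.061 0.061] 17 ztop 0.045
 low obj 225 [ 0.623 -0.235] [0.048 0.027] 0 ztop 0.062
 low obj 230 [ 0.624 -0.3  ] [0.027 0.046] 90 ztop 0.062
 low obj 540 [ 0.505 -0.28 ] [0.061 0.061] 4 ztop 0.077
 low obj 225 [ 0.492 -0.425] [0.045 0.04 ] 34 ztop 0.054
 low obj 196 [0.48  0.006] [0.041 0.033] 0 ztop 0.045
side bar obj 176 x 0.558 0.604 y 0.271 0.297 ztop 0.132
side bar obj 193 x 0.559 0.604 y 0.306 0.333 ztop 0.132
```

```bash
python3 -m inch '[{"tx":0,"ty":60,"tz":0,"roll":0},{"tx":0,"ty":0,"tz":0,"roll":0},{"tx":0,"ty":0,"tz":0,"roll":0}]' 1 60;python3 -m inch '[{"tx":0,"ty":-10,"tz":0,"roll":0},{"tx":0,"ty":-10,"tz":0,"roll":0},{"tx":0,"ty":-10,"tz":0,"roll":0},{"tx":0,"ty":-10,"tz":0,"roll":0},{"tx":0,"ty":-10,"tz":0,"roll":0},{"tx":0,"ty":0,"tz":0,"roll":0},{"tx":0,"ty":0,"tz":0,"roll":0}]' 1 60
```

```text
time: 27.88
tcp_pos: [0.6432, 0.2256, 0.2201]
ee_rot: [[0.016, 0.998, 0.063], [1.0, -0.015, -0.026], [-0.025, 0.064, -0.998]]
ft_force: [-0.1, 0.4, 0.0]
opening: 1.002
time: 28.75
tcp_pos: [0.5875, 0.2257, 0.2181]
ee_rot: [[0.015, 0.998, 0.064], [1.0, -0.014, -0.028], [-0.027, 0.065, -0.998]]
ft_force: [0.2, 0.3, 0.8]
opening: 1.002
```

```bash
python3 -m inch '[{"tx":-60,"ty":0,"tz":0,"roll":0},{"tx":-60,"ty":0,"tz":0,"roll":0},{"tx":0,"ty":0,"tz":0,"roll":0},{"tx":0,"ty":0,"tz":0,"roll":0}]' 1 60;python3 -m inch '[{"tx":0,"ty":0,"tz":-60,"roll":0},{"tx":0,"ty":0,"tz":0,"roll":0},{"tx":0,"ty":0,"tz":0,"roll":0}]' 1 60; python3 -m inch '[{"tx":0,"ty":0,"tz":60,"roll":0},{"tx":0,"ty":0,"tz":0,"roll":0},{"tx":0,"ty":0,"tz":0,"roll":0}]' 1 60;python3 -m inch '[{"tx":40,"ty":40,"tz":0,"roll":0},{"tx":40,"ty":40,"tz":0,"roll":0},{"tx":0,"ty":0,"tz":0,"roll":0},{"tx":0,"ty":0,"tz":0,"roll":0}]' 1 60
```

```text
time: 29.25
tcp_pos: [0.5874, 0.104, 0.2213]
ee_rot: [[0.014, 0.998, 0.066], [1.0, -0.013, -0.025], [-0.024, 0.067, -0.997]]
ft_force: [-0.8, 1.2, 0.5]
opening: 0.999
time: 29.62
tcp_pos: [0.5834, 0.1096, 0.2821]
ee_rot: [[0.009, 0.998, 0.066], [1.0, -0.007, -0.023], [-0.022, 0.066, -0.998]]
ft_force: [0.1, 0.2, -1.0]
opening: 0.998
time: 30.0
tcp_pos: [0.5884, 0.1117, 0.2224]
ee_rot: [[0.004, 0.998, 0.069], [1.0, -0.003, -0.02], [-0.02, 0.069, -0.997]]
ft_force: [0.0, -0.6, 0.5]
opening: 0.996
time: 30.5
tcp_pos: [0.6723, 0.1931, 0.2322]
ee_rot: [[0.007, 0.997, 0.075], [1.0, -0.006, -0.02], [-0.019, 0.075, -0.997]]
ft_force: [-0.1, -0.4, 0.5]
opening: 1.004
```

```bash
Z='{"tx":0,"ty":0,"tz":0,"roll":0}'; python3 -m inch '[{"tx":0,"ty":-60,"tz":0,"roll":0},{"tx":0,"ty":0,"tz":0,"roll":0},{"tx":0,"ty":0,"tz":0,"roll":0}]' 1 60 | sed -n 2,3p;python3 -m inch '[{"tx":0,"ty":60,"tz":0,"roll":0},{"tx":0,"ty":60,"tz":0,"roll":0},{"tx":0,"ty":0,"tz":0,"roll":0},{"tx":0,"ty":0,"tz":0,"roll":0}]' 1 60| sed -n 2,3p; python3 -m inch '[{"tx":0,"ty":-30,"tz":0,"roll":0},{"tx":0,"ty":-30,"tz":0,"roll":0},{"tx":0,"ty":-30,"tz":0,"roll":0},{"tx":0,"ty":0,"tz":0,"roll":0},{"tx":0,"ty":0,"tz":0,"roll":0}]' 1 60| sed -n 2,3p; python3 -m inch '[{"tx":0,"ty":0,"tz":0,"roll":10},{"tx":0,"ty":0,"tz":0,"roll":0},{"tx":0,"ty":0,"tz":0,"roll":0}]' 1 60| sed -n 2,3p; python3 -m inch '[{"tx":0,"ty":0,"tz":0,"roll":-10},{"tx":0,"ty":0,"tz":0,"roll":0},{"tx":0,"ty":0,"tz":0,"roll":0}]' 1 60| sed -n 2,3p
```

```text
tcp_pos: [0.6088, 0.19, 0.2281]
ee_rot: [[0.01, 0.997, 0.074], [1.0, -0.008, -0.024], [-0.023, 0.074, -0.997]]
tcp_pos: [0.7311, 0.1856, 0.2378]
ee_rot: [[0.013, 0.997, 0.074], [1.0, -0.011, -0.026], [-0.026, 0.074, -0.997]]
tcp_pos: [0.6364, 0.1858, 0.2343]
ee_rot: [[0.013, 0.997, 0.078], [1.0, -0.011, -0.028], [-0.027, 0.079, -0.997]]
tcp_pos: [0.638, 0.1853, 0.2352]
ee_rot: [[0.189, 0.979, 0.08], [0.982, -0.187, -0.028], [-0.012, 0.084, -0.996]]
tcp_pos: [0.6387, 0.1853, 0.235]
ee_rot: [[0.011, 0.997, 0.08], [1.0, -0.009, -0.027], [-0.026, 0.08, -0.996]]
```

```bash
python3 -m inch '[{"tx":-18,"ty":-16,"tz":2,"roll":0},{"tx":-18,"ty":-16,"tz":2,"roll":0},{"tx":-18,"ty":-16,"tz":2,"roll":0},{"tx":-18,"ty":-16,"tz":2,"roll":0},{"tx":-18,"ty":-16,"tz":2,"roll":0},{"tx":-18,"ty":-16,"tz":2,"roll":0},{"tx":-18,"ty":-16,"tz":2,"roll":0},{"tx":-18,"ty":-16,"tz":2,"roll":0},{"tx":-18,"ty":-16,"tz":2,"roll":0},{"tx":-10,"ty":-10,"tz":2,"roll":0},{"tx":0,"ty":0,"tz":0,"roll":0},{"tx":0,"ty":0,"tz":0,"roll":0}]' 1 60| sed -n 2,3p;python3 -m inch '[{"tx":40,"ty":26,"tz":0,"roll":0},{"tx":40,"ty":26,"tz":0,"roll":0},{"tx":40,"ty":26,"tz":0,"roll":0},{"tx":33,"ty":24,"tz":0,"roll":0},{"tx":0,"ty":0,"tz":0,"roll":0},{"tx":0,"ty":0,"tz":0,"roll":0}]' 1 60|sed -n 2,3p
python3 -c "
from h import *
print(np.round(get_obs()['joint_pos'],3))"
```

```text
tcp_pos: [0.4807, 0.0118, 0.2069]
ee_rot: [[0.025, 0.996, 0.084], [0.999, -0.023, -0.025], [-0.023, 0.085, -0.996]]
tcp_pos: [0.5922, 0.171, 0.2119]
ee_rot: [[0.026, 0.996, 0.086], [1.0, -0.024, -0.02], [-0.018, 0.086, -0.996]]
[ 0.219  0.408 -0.773  1.706  0.384  1.097 -0.697]
```

```bash
python3 -m inch '[{"tx":-15,"ty":-40,"tz":0,"roll":0},{"tx":-15,"ty":-40,"tz":0,"roll":0},{"tx":-15,"ty":-40,"tz":0,"roll":0},{"tx":-15,"ty":-40,"tz":0,"roll":0},{"tx":-15,"ty":-30,"tz":0,"roll":0},{"tx":0,"ty":0,"tz":0,"roll":0}]' 1 60| sed -n 2,3p;python3 -m inch '[{"tx":0,"ty":-20,"tz":0,"roll":0},{"tx":0,"ty":-20,"tz":0,"roll":0},{"tx":0,"ty":0,"tz":0,"roll":0}]' 1 60| sed -n 2,3p
python3 -c "
from h import *
print(np.round(get_obs()['joint_pos'],3))"
```

```text
tcp_pos: [0.3927, 0.0929, 0.1944]
ee_rot: [[0.037, 0.996, 0.084], [0.999, -0.035, -0.027], [-0.024, 0.085, -0.996]]
tcp_pos: [0.354, 0.0935, 0.192]
ee_rot: [[0.041, 0.995, 0.089], [0.999, -0.039, -0.027], [-0.024, 0.09, -0.996]]
[ 0.477 -0.134 -0.826  2.249 -0.053  0.909 -0.357]
```

```bash
for i in 1 2 3; do python3 -m inch '[{"tx":0,"ty":-15,"tz":0,"roll":0},{"tx":0,"ty":-15,"tz":0,"roll":0},{"tx":0,"ty":0,"tz":0,"roll":0}]' 1 60| sed -n 2,4p
python3 -c "
from h import *
print(np.round(get_obs()['joint_pos'],3))"; done
```

```text
tcp_pos: [0.3267, 0.0953, 0.1905]
ee_rot: [[0.042, 0.995, 0.093], [0.999, -0.039, -0.025], [-0.022, 0.094, -0.995]]
ft_force: [1.0, -0.7, -0.7]
[ 0.458 -0.207 -0.808  2.299 -0.119  0.911 -0.316]
tcp_pos: [0.2982, 0.0971, 0.1885]
ee_rot: [[0.042, 0.995, 0.096], [0.999, -0.04, -0.024], [-0.02, 0.097, -0.995]]
ft_force: [0.7, -0.0, 0.3]
[ 0.43  -0.283 -0.785  2.348 -0.181  0.921 -0.279]
tcp_pos: [0.2693, 0.0987, 0.1863]
ee_rot: [[0.041, 0.994, 0.099], [0.999, -0.039, -0.023], [-0.019, 0.1, -0.995]]
ft_force: [-0.2, -0.6, 0.1]
[ 0.394 -0.361 -0.761  2.395 -0.237  0.94  -0.251]
```

```bash
python3 -m inch '[{"tx":0,"ty":40,"tz":0,"roll":0},{"tx":0,"ty":60,"tz":0,"roll":0},{"tx":0,"ty":60,"tz":0,"roll":0},{"tx":0,"ty":0,"tz":0,"roll":0},{"tx":0,"ty":0,"tz":0,"roll":0}]' 1 60| sed -n 2,3p;python3 -m inch '[{"tx":25,"ty":20,"tz":0,"roll":0},{"tx":25,"ty":20,"tz":0,"roll":0},{"tx":25,"ty":20,"tz":0,"roll":0},{"tx":25,"ty":20,"tz":0,"roll":0},{"tx":25,"ty":20,"tz":0,"roll":0},{"tx":25,"ty":20,"tz":0,"roll":0},{"tx":25,"ty":20,"tz":0,"roll":0},{"tx":0,"ty":0,"tz":0,"roll":0},{"tx":0,"ty":0,"tz":0,"roll":0}]' 1 60| sed -n 1,3p
```

```text
tcp_pos: [0.4362, 0.0922, 0.2027]
ee_rot: [[0.043, 0.994, 0.103], [0.999, -0.042, -0.019], [-0.015, 0.104, -0.995]]
time: 39.0
tcp_pos: [0.578, 0.2625, 0.2175]
ee_rot: [[0.041, 0.993, 0.112], [0.999, -0.037, -0.036], [-0.031, 0.113, -0.993]]
```

```bash
python3 -m inch '[{"tx":28,"ty":-30,"tz":0,"roll":0},{"tx":28,"ty":-30,"tz":0,"roll":0},{"tx":28,"ty":-30,"tz":0,"roll":0},{"tx":25,"ty":0,"tz":0,"roll":0},{"tx":0,"ty":0,"tz":30,"roll":0},{"tx":0,"ty":0,"tz":40,"roll":0},{"tx":0,"ty":0,"tz":20,"roll":0},{"tx":0,"ty":0,"tz":0,"roll":0}]' -1 60| sed -n 2,5p
```

```text
tcp_pos: [0.499, 0.3642, 0.116]
ee_rot: [[0.047, 0.992, 0.121], [0.998, -0.041, -0.046], [-0.04, 0.123, -0.992]]
ft_force: [0.8, -0.1, -0.5]
opening: -0.004
```

```bash
python3 -m inch '[{"tx":0,"ty":15,"tz":-2,"roll":0},{"tx":0,"ty":15,"tz":-2,"roll":0},{"tx":0,"ty":8,"tz":-1,"roll":0},{"tx":0,"ty":0,"tz":0,"roll":0}]' -1 60| sed -n 2,5p;python3 -m inch '[{"tx":0,"ty":6,"tz":0,"roll":0},{"tx":0,"ty":6,"tz":0,"roll":0}]' -1 60| sed -n 2,5p
```

```text
tcp_pos: [0.5418, 0.3637, 0.1311]
ee_rot: [[0.049, 0.991, 0.128], [0.998, -0.044, -0.042], [-0.036, 0.13, -0.991]]
ft_force: [0.1, -0.2, -0.8]
opening: 0.001
tcp_pos: [0.543, 0.3639, 0.1313]
ee_rot: [[0.046, 0.993, 0.109], [0.998, -0.041, -0.047], [-0.042, 0.111, -0.993]]
ft_force: [-13.8, -2.3, 8.7]
opening: -0.004
```

Pushing the shut fingertips against the fixed post reduces the accumulated tool tilt (0.128 to 0.109 at 14 N), so I'll keep going gently.

```bash
python3 -m inch '[{"tx":0,"ty":5,"tz":0,"roll":0},{"tx":0,"ty":5,"tz":0,"roll":0},{"tx":0,"ty":5,"tz":0,"roll":0}]' -1 60| sed -n 2,5p;python3 -m inch '[{"tx":0,"ty":6,"tz":0,"roll":0},{"tx":0,"ty":6,"tz":0,"roll":0},{"tx":0,"ty":6,"tz":0,"roll":0}]' -1 60| sed -n 2,5p
```

```text
tcp_pos: [0.5429, 0.3638, 0.1317]
ee_rot: [[0.038, 0.996, 0.085], [0.998, -0.034, -0.057], [-0.054, 0.087, -0.995]]
ft_force: [-9.0, -2.9, 5.3]
opening: -0.003
tcp_pos: [0.543, 0.3638, 0.132]
ee_rot: [[0.029, 0.998, 0.056], [0.997, -0.025, -0.069], [-0.068, 0.058, -0.996]]
ft_force: [-11.6, -3.5, 5.7]
opening: -0.005
```

```bash
python3 -m inch '[{"tx":0,"ty":6,"tz":0,"roll":0},{"tx":0,"ty":6,"tz":0,"roll":0},{"tx":0,"ty":6,"tz":0,"roll":0},{"tx":0,"ty":6,"tz":0,"roll":0},{"tx":0,"ty":6,"tz":0,"roll":0},{"tx":0,"ty":6,"tz":0,"roll":0},{"tx":0,"ty":6,"tz":0,"roll":0},{"tx":0,"ty":6,"tz":0,"roll":0}]' -1 60| sed -n 2,5p; python3 -m inch '[{"tx":0,"ty":-15,"tz":-15,"roll":0},{"tx":0,"ty":-30,"tz":0,"roll":0},{"tx":40,"ty":0,"tz":0,"roll":0},{"tx":30,"ty":0,"tz":0,"roll":0},{"tx":0,"ty":0,"tz":0,"roll":0}]' -1 60| sed -n 1,5p;
python3 -c "
from h import *
c=snap('side','s5');cv2.imwrite('pics/c5.png',cv2.resize(c['image'][180:400,120:340,::-1],None,fx=2.7,fy=2.7))"
```

```text
tcp_pos: [0.5423, 0.3637, 0.1326]
ee_rot: [[0.0, 1.0, -0.026], [0.994, -0.003, -0.105], [-0.105, -0.025, -0.994]]
ft_force: [-11.3, -4.0, 7.6]
opening: -0.002
time: 43.12
tcp_pos: [0.4931, 0.4384, 0.1453]
ee_rot: [[-0.004, 1.0, -0.022], [0.995, 0.001, -0.102], [-0.102, -0.022, -0.995]]
ft_force: [-0.5, -0.5, -0.7]
opening: 0.0
```

View pics/c5.png

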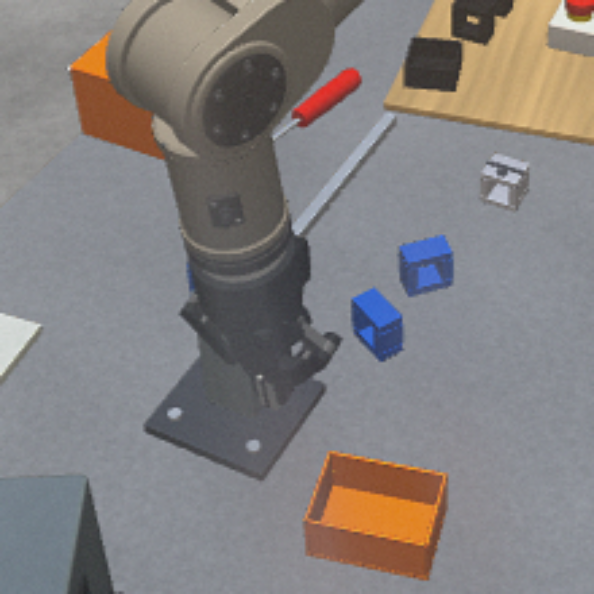

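The side crop shows the fingers clear of the post, beside it at (280,370), and the bin is safe. Next I'll correct the y-lean by pushing -y on the post's back face.

```bash
python3 -m inch '[{"tx":0,"ty":45,"tz":0,"roll":0},{"tx":0,"ty":42,"tz":0,"roll":0},{"tx":0,"ty":0,"tz":12,"roll":0},{"tx":-15,"ty":0,"tz":0,"roll":0},{"tx":-12,"ty":0,"tz":0,"roll":0},{"tx":0,"ty":0,"tz":0,"roll":0}]' -1 60| sed -n 2,5p; python3 -m inch '[{"tx":-6,"ty":0,"tz":0,"roll":0},{"tx":-6,"ty":0,"tz":0,"roll":0},{"tx":-6,"ty":0,"tz":0,"roll":0}]' -1 60| sed -n 1,5p
```

```text
tcp_pos: [0.5826, 0.4008, 0.1376]
ee_rot: [[0.0, 1.0, -0.018], [0.994, -0.002, -0.108], [-0.108, -0.018, -0.994]]
ft_force: [0.9, 0.6, -0.2]
opening: -0.001
time: 44.3
tcp_pos: [0.5813, 0.3929, 0.1404]
ee_rot: [[-0.006, 1.0, -0.013], [0.996, 0.005, -0.086], [-0.085, -0.014, -0.996]]
ft_force: [3.7, 12.4, -8.4]
opening: 0.003
```

```bash
python3 -m inch '[{"tx":-6,"ty":0,"tz":1,"roll":0},{"tx":-6,"ty":0,"tz":1,"roll":0},{"tx":-6,"ty":0,"tz":1,"roll":0},{"tx":-6,"ty":0,"tz":1,"roll":0},{"tx":-6,"ty":0,"tz":1,"roll":0},{"tx":-6,"ty":0,"tz":1,"roll":0},{"tx":-6,"ty":0,"tz":1,"roll":0},{"tx":-6,"ty":0,"tz":1,"roll":0}]' -1 60| sed -n 2,5p
```

```text
tcp_pos: [0.5807, 0.3924, 0.1417]
ee_rot: [[-0.033, 0.999, 0.013], [0.999, 0.033, 0.012], [0.012, 0.013, -1.0]]
ft_force: [2.6, 9.4, -4.0]
opening: -0.001
```

```bash
python3 -m inch '[{"tx":10,"ty":0,"tz":0,"roll":2.5},{"tx":0,"ty":0,"tz":-45,"roll":0},{"tx":0,"ty":0,"tz":-35,"roll":0},{"tx":-60,"ty":0,"tz":0,"roll":0},{"tx":-55,"ty":0,"tz":0,"roll":0},{"tx":0,"ty":0,"tz":0,"roll":0}]' 1 60| sed -n 1,5p; python3 -c "
from h import *
st('6');print(np.round(get_obs()['joint_pos'],2))"
```

```text
time: 46.05
tcp_pos: [0.5763, 0.2862, 0.2235]
ee_rot: [[0.005, 1.0, 0.014], [1.0, -0.005, 0.013], [0.013, 0.014, -1.0]]
ft_force: [-0.0, 0.1, -0.3]
opening: 0.999
 low obj 269 [ 0.721 -0.051] [0.101 0.026] 80 ztop 0.029
 low obj 528 [ 0.664 -0.389] [0.063 0.07 ] 30 ztop 0.076
 low obj 264 [ 0.633 -0.147] [0.06  0.066] 17 ztop 0.045
 low obj 223 [ 0.623 -0.24 ] [0.047 0.035] 1 ztop 0.062
 low obj 236 [ 0.624 -0.306] [0.046 0.039] 1 ztop 0.062
 low obj 542 [ 0.505 -0.284] [0.06  0.068] 4 ztop 0.076
 low obj 224 [ 0.49  -0.421] [0.044 0.032] 34 ztop 0.054
 low obj 197 [0.48  0.006] [0.041 0.033] 0 ztop 0.045
side bar obj 181 x 0.558 0.603 y 0.270 0.297 ztop 0.132
side bar obj 185 x 0.560 0.604 y 0.306 0.333 ztop 0.132
[ 0.12  0.53 -0.92  1.57  0.44  1.24 -0.88]
```

```bash
python3 -m inch '[{"tx":-4,"ty":3,"tz":35,"roll":0},{"tx":0,"ty":0,"tz":30,"roll":0},{"tx":0,"ty":0,"tz":0,"roll":0}]' 1 60| sed -n 1,5p
```

```text
time: 46.52
tcp_pos: [0.5768, 0.296, 0.1592]
ee_rot: [[-0.01, 1.0, 0.014], [1.0, 0.009, 0.023], [0.023, 0.015, -1.0]]
ft_force: [-0.3, 0.9, -0.4]
opening: 1.001
```

```bash
python3 -m inch '[{"tx":-13,"ty":3,"tz":3,"roll":1},{"tx":0,"ty":0,"tz":0,"roll":0}]' 1 60| sed -n 2,3p;  python3 -m inch '[{"tx":0,"ty":0,"tz":18,"roll":0},{"tx":0,"ty":0,"tz":18,"roll":0},{"tx":0,"ty":0,"tz":0,"roll":0}]' 1 60| sed -n 2,5p
```

```text
tcp_pos: [0.5805, 0.285, 0.1579]
ee_rot: [[0.006, 1.0, 0.017], [1.0, -0.007, 0.025], [0.025, 0.016, -1.0]]
tcp_pos: [0.5815, 0.2864, 0.1207]
ee_rot: [[0.006, 1.0, 0.018], [1.0, -0.007, 0.026], [0.026, 0.018, -0.999]]
ft_force: [-0.5, -0.1, 0.1]
opening: 1.002
```

```bash
python3 -m inch '[{"tx":-3,"ty":-1,"tz":8,"roll":0},{"tx":0,"ty":0,"tz":0,"roll":0}]' 1 60| sed -n 2,3p;  python3 -m inch '[{"tx":0,"ty":0,"tz":0,"roll":0},{"tx":0,"ty":0,"tz":0,"roll":0},{"tx":0,"ty":0,"tz":0,"roll":0},{"tx":0,"ty":0,"tz":0,"roll":0},{"tx":0,"ty":0,"tz":0,"roll":0},{"tx":0,"ty":0,"tz":0,"roll":0}]' -1 60| sed -n 2,5p;python3 -m inch '[{"tx":0,"ty":0,"tz":-6,"roll":0},{"tx":-15,"ty":0,"tz":0,"roll":0},{"tx":-25,"ty":0,"tz":0,"roll":0},{"tx":-25,"ty":0,"tz":0,"roll":0},{"tx":-25,"ty":0,"tz":0,"roll":0},{"tx":0,"ty":0,"tz":0,"roll":0}]' - 60
```

```text
tcp_pos: [0.5804, 0.2835, 0.1118]
ee_rot: [[0.006, 1.0, 0.018], [1.0, -0.007, 0.026], [0.026, 0.018, -0.999]]
tcp_pos: [0.581, 0.284, 0.1129]
ee_rot: [[0.006, 1.0, 0.019], [1.0, -0.007, 0.027], [0.027, 0.019, -0.999]]
ft_force: [0.4, -0.3, -0.5]
opening: 0.532
time: 48.9
tcp_pos: [0.5803, 0.1863, 0.1164]
ee_rot: [[0.009, 1.0, 0.019], [1.0, -0.009, 0.024], [0.024, 0.019, -1.0]]
ft_force: [-0.1, 0.8, -0.4]
opening: 0.529
```

```bash
python3 -m inch '[{"tx":-20,"ty":0,"tz":-3,"roll":0},{"tx":-25,"ty":0,"tz":-0.7,"roll":0},{"tx":-25,"ty":0,"tz":-0.7,"roll":0},{"tx":-25,"ty":0,"tz":-0.7,"roll":0},{"tx":-25,"ty":0,"tz":-0.7,"roll":0},{"tx":-25,"ty":0,"tz":-0.7,"roll":0},{"tx":-25,"ty":0,"tz":-0.7,"roll":0},{"tx":0,"ty":0,"tz":0,"roll":0}]' - 60; python3 -m inch '[{"tx":-20,"ty":-10,"tz":-20,"roll":0},{"tx":-30,"ty":-20,"tz":-20,"roll":0},{"tx":-50,"ty":-25,"tz":0,"roll":0},{"tx":-50,"ty":-25,"tz":0,"roll":0},{"tx":-20,"ty":-20,"tz":0,"roll":0},{"tx":0,"ty":0,"tz":0,"roll":0},{"tx":0,"ty":0,"tz":0,"roll":0}]' - 60
```

```text
time: 49.9
tcp_pos: [0.5795, 0.0189, 0.1211]
ee_rot: [[0.001, 1.0, 0.023], [1.0, -0.002, 0.031], [0.031, 0.023, -0.999]]
ft_force: [0.6, 0.4, -0.2]
opening: 0.528
time: 50.78
tcp_pos: [0.4815, -0.1426, 0.1559]
ee_rot: [[-0.018, 0.999, 0.032], [0.999, 0.016, 0.039], [0.039, 0.032, -0.999]]
ft_force: [0.0, -0.0, -0.7]
opening: 0.53
```

```bash
python3 -m inch '[{"tx":-40,"ty":-6,"tz":0,"roll":0},{"tx":-26,"ty":-5,"tz":0,"roll":0},{"tx":0,"ty":0,"tz":35,"roll":0},{"tx":0,"ty":0,"tz":35,"roll":0},{"tx":0,"ty":0,"tz":30,"roll":0},{"tx":0,"ty":0,"tz":0,"roll":0}]' - 60
```

```text
time: 51.52
tcp_pos: [0.4869, -0.194, 0.0536]
ee_rot: [[-0.038, 0.998, 0.043], [0.998, 0.036, 0.044], [0.042, 0.045, -0.998]]
ft_force: [-0.5, -0.1, -0.7]
opening: 0.527
```

```bash
python3 -m inch '[{"tx":-11,"ty":-8,"tz":4,"roll":2},{"tx":0,"ty":0,"tz":5,"roll":0},{"tx":0,"ty":0,"tz":3,"roll":0},{"tx":0,"ty":0,"tz":0,"roll":0}]' - 60|sed -n 2,4p; python3 -m inch '[{"tx":0,"ty":0,"tz":0,"roll":0},{"tx":0,"ty":0,"tz":0,"roll":0},{"tx":0,"ty":0,"tz":0,"roll":0},{"tx":0,"ty":0,"tz":0,"roll":0},{"tx":0,"ty":0,"tz":0,"roll":0}]' 0.5 60; python3 -m inch '[{"tx":0,"ty":0,"tz":-20,"roll":0},{"tx":0,"ty":0,"tz":-50,"roll":0},{"tx":0,"ty":0,"tz":-60,"roll":0},{"tx":0,"ty":0,"tz":-50,"roll":0},{"tx":60,"ty":10,"tz":0,"roll":0},{"tx":60,"ty":10,"tz":0,"roll":0},{"tx":60,"ty":10,"tz":0,"roll":0},{"tx":60,"ty":12,"tz":0,"roll":0},{"tx":60,"ty":12,"tz":0,"roll":0},{"tx":60,"ty":12,"tz":0,"roll":0},{"tx":60,"ty":12,"tz":0,"roll":0},{"tx":60,"ty":12,"tz":0,"roll":0},{"tx":50,"ty":10,"tz":0,"roll":0},{"tx":0,"ty":0,"tz":0,"roll":0},{"tx":0,"ty":0,"tz":0,"roll":0}]' 1 60|sed -n 1,3p; python3 -c "
from h import *
st('7')"
```

```text
tcp_pos: [0.483, -0.2051, 0.0436]
ee_rot: [[-0.003, 0.999, 0.049], [0.999, 0.001, 0.042], [0.041, 0.049, -0.998]]
ft_force: [-0.0, -0.3, -0.4]
time: 52.65
tcp_pos: [0.4839, -0.2052, 0.0446]
ee_rot: [[-0.003, 0.999, 0.051], [0.999, 0.001, 0.041], [0.041, 0.051, -0.998]]
ft_force: [-0.7, 0.8, 0.5]
opening: 0.75
time: 54.52
tcp_pos: [0.5777, 0.3295, 0.2753]
ee_rot: [[0.001, 0.998, 0.069], [0.999, -0.004, 0.038], [0.039, 0.069, -0.997]]
 low obj 269 [ 0.721 -0.052] [0.099 0.025] 81 ztop 0.029
 low obj 528 [ 0.662 -0.393] [0.063 0.076] 29 ztop 0.076
 low obj 286 [ 0.635 -0.146] [0.065 0.065] 15 ztop 0.045
 low obj 224 [ 0.627 -0.235] [0.056 0.026] 0 ztop 0.062
 low obj 231 [ 0.624 -0.3  ] [0.027 0.047] 90 ztop 0.062
 low obj 536 [ 0.505 -0.28 ] [0.06  0.061] 4 ztop 0.077
 low obj 226 [ 0.491 -0.42 ] [0.047 0.032] 34 ztop 0.054
 low obj 209 [ 0.484 -0.204] [0.046 0.027] 1 ztop 0.062
 low obj 197 [0.48  0.006] [0.041 0.033] 0 ztop 0.045
side bar obj 187 x 0.559 0.604 y 0.307 0.333 ztop 0.132
```

View pics/c7.png

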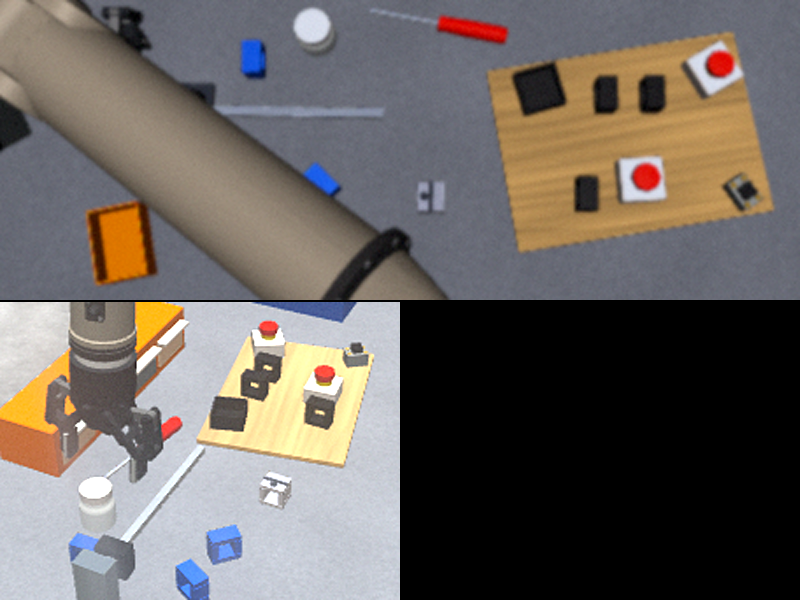

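Three frames stand on the board, at (605,93), (652,93) and (587,193) in the top crop. One frame is left by the post, and the keeper is undisturbed.

```bash
python3 -m inch '[{"tx":-14,"ty":-6,"tz":30,"roll":0},{"tx":0,"ty":0,"tz":40,"roll":0},{"tx":0,"ty":0,"tz":40,"roll":0},{"tx":0,"ty":0,"tz":0,"roll":0}]' 1 60| sed -n 1,5p
```

```text
time: 55.12
tcp_pos: [0.5827, 0.3102, 0.1644]
ee_rot: [[0.013, 0.997, 0.074], [0.999, -0.016, 0.034], [0.035, 0.073, -0.997]]
ft_force: [-0.7, 0.9, -0.5]
opening: 1.002
```

```bash
python3 -m inch '[{"tx":8,"ty":-5,"tz":4,"roll":0},{"tx":0,"ty":0,"tz":20,"roll":0},{"tx":0,"ty":0,"tz":15,"roll":0},{"tx":0,"ty":0,"tz":0,"roll":0}]' 1 60| sed -n 2,5p
```

```text
tcp_pos: [0.5828, 0.3205, 0.1278]
ee_rot: [[0.015, 0.997, 0.08], [0.999, -0.018, 0.037], [0.038, 0.079, -0.996]]
ft_force: [0.2, 0.7, -0.4]
opening: 0.999
```

```bash
python3 -m inch '[{"tx":-1,"ty":-2,"tz":14,"roll":0},{"tx":0,"ty":0,"tz":0,"roll":0}]' 1 60| sed -n 2,5p;  python3 -m inch '[{"tx":0,"ty":0,"tz":0,"roll":0},{"tx":0,"ty":0,"tz":0,"roll":0},{"tx":0,"ty":0,"tz":0,"roll":0},{"tx":0,"ty":0,"tz":0,"roll":0},{"tx":0,"ty":0,"tz":0,"roll":0},{"tx":0,"ty":0,"tz":0,"roll":0}]' -1 60| sed -n 2,5p;python3 -m inch '[{"tx":0,"ty":0,"tz":-7,"roll":0},{"tx":-15,"ty":0,"tz":-0.6,"roll":0},{"tx":-25,"ty":0,"tz":-1,"roll":0},{"tx":-25,"ty":0,"tz":-1,"roll":0},{"tx":-25,"ty":0,"tz":-1,"roll":0},{"tx":0,"ty":0,"tz":0,"roll":0}]' - 60
```

```text
tcp_pos: [0.5819, 0.3202, 0.1129]
ee_rot: [[0.015, 0.997, 0.08], [0.999, -0.018, 0.037], [0.038, 0.079, -0.996]]
ft_force: [0.4, -0.3, -0.1]
opening: 1.003
tcp_pos: [0.5825, 0.3208, 0.1141]
ee_rot: [[0.015, 0.997, 0.082], [0.999, -0.018, 0.038], [0.04, 0.081, -0.996]]
ft_force: [-0.1, 0.5, 0.4]
opening: 0.541
time: 57.38
tcp_pos: [0.5798, 0.2227, 0.1209]
ee_rot: [[0.018, 0.997, 0.08], [0.999, -0.02, 0.034], [0.036, 0.08, -0.996]]
ft_force: [0.1, 1.0, -1.3]
opening: 0.541
```

```bash
python3 -m inch '[{"tx":-25,"ty":0,"tz":-0.8,"roll":0},{"tx":-25,"ty":0,"tz":-0.8,"roll":0},{"tx":-25,"ty":0,"tz":-0.8,"roll":0},{"tx":-25,"ty":0,"tz":-0.8,"roll":0},{"tx":-25,"ty":0,"tz":-0.8,"roll":0},{"tx":-25,"ty":0,"tz":-0.8,"roll":0},{"tx":-25,"ty":0,"tz":-0.8,"roll":0},{"tx":-20,"ty":0,"tz":-0.7,"roll":0},{"tx":0,"ty":0,"tz":0,"roll":0}]' - 60; python3 -m inch '[{"tx":-20,"ty":-10,"tz":-20,"roll":0},{"tx":-30,"ty":-20,"tz":-20,"roll":0},{"tx":-40,"ty":-25,"tz":0,"roll":0},{"tx":-40,"ty":-25,"tz":0,"roll":0},{"tx":0,"ty":-20,"tz":0,"roll":0},{"tx":0,"ty":0,"tz":0,"roll":0},{"tx":0,"ty":0,"tz":0,"roll":0}]' - 60
```

```text
time: 58.5
tcp_pos: [0.5764, 0.03, 0.1216]
ee_rot: [[0.009, 0.996, 0.084], [0.999, -0.013, 0.042], [0.043, 0.084, -0.996]]
ft_force: [0.1, -0.6, 0.8]
opening: 0.543
time: 59.38
tcp_pos: [0.4743, -0.0915, 0.1501]
ee_rot: [[-0.008, 0.996, 0.092], [0.999, 0.003, 0.049], [0.049, 0.092, -0.995]]
ft_force: [0.2, -0.6, -1.2]
opening: 0.54
```

```bash
python3 -m inch '[{"tx":-35,"ty":-5,"tz":0,"roll":0},{"tx":-28,"ty":-5,"tz":0,"roll":0},{"tx":0,"ty":0,"tz":35,"roll":0},{"tx":0,"ty":0,"tz":35,"roll":0},{"tx":0,"ty":0,"tz":23,"roll":0},{"tx":0,"ty":0,"tz":0,"roll":0}]' - 60
```

```text
time: 60.12
tcp_pos: [0.4854, -0.1454, 0.054]
ee_rot: [[-0.02, 0.994, 0.104], [0.998, 0.014, 0.053], [0.051, 0.105, -0.993]]
ft_force: [-0.5, 0.3, -0.3]
opening: 0.539
```

```bash
python3 -m inch '[{"tx":-6,"ty":-7,"tz":3,"roll":1},{"tx":0,"ty":0,"tz":4,"roll":0},{"tx":0,"ty":0,"tz":2,"roll":0},{"tx":0,"ty":0,"tz":1,"roll":0},{"tx":0,"ty":0,"tz":0,"roll":0}]' - 60
```

```text
time: 60.75
tcp_pos: [0.4825, -0.1513, 0.0454]
ee_rot: [[-0.002, 0.994, 0.11], [0.999, -0.004, 0.051], [0.051, 0.11, -0.993]]
ft_force: [-0.5, 0.6, -0.1]
opening: 0.541
```

```bash
python3 -m inch '[{"tx":0,"ty":0,"tz":2,"roll":0},{"tx":0,"ty":0,"tz":1,"roll":0},{"tx":0,"ty":0,"tz":0,"roll":0}]' - 60|sed -n 2,4p; python3 -m inch '[{"tx":0,"ty":0,"tz":0,"roll":0},{"tx":0,"ty":0,"tz":0,"roll":0},{"tx":0,"ty":0,"tz":0,"roll":0},{"tx":0,"ty":0,"tz":0,"roll":0},{"tx":0,"ty":0,"tz":0,"roll":0}]' 0.5 60|sed -n 2,5p; python3 -m inch '[{"tx":0,"ty":0,"tz":-20,"roll":0},{"tx":0,"ty":0,"tz":-50,"roll":0},{"tx":0,"ty":0,"tz":-50,"roll":0},{"tx":40,"ty":-15,"tz":-40,"roll":0},{"tx":50,"ty":0,"tz":0,"roll":0},{"tx":60,"ty":0,"tz":0,"roll":0},{"tx":60,"ty":0,"tz":0,"roll":0},{"tx":60,"ty":0,"tz":0,"roll":0},{"tx":60,"ty":0,"tz":0,"roll":0},{"tx":60,"ty":0,"tz":0,"roll":0},{"tx":60,"ty":0,"tz":0,"roll":0},{"tx":0,"ty":0,"tz":0,"roll":0},{"tx":0,"ty":0,"tz":0,"roll":0}]' 1 60|sed -n 1,3p; python3 -c "
from h import *
st('8')"
```

```text
tcp_pos: [0.4829, -0.1512, 0.0424]
ee_rot: [[-0.002, 0.994, 0.11], [0.999, -0.004, 0.051], [0.051, 0.11, -0.993]]
ft_force: [0.6, 0.6, -0.6]
tcp_pos: [0.4833, -0.1512, 0.0427]
ee_rot: [[-0.002, 0.994, 0.111], [0.999, -0.004, 0.051], [0.051, 0.111, -0.993]]
ft_force: [-0.6, 0.4, -0.3]
opening: 0.752
time: 63.38
tcp_pos: [0.4519, 0.3022, 0.2292]
ee_rot: [[0.004, 0.993, 0.117], [0.999, -0.01, 0.049], [0.05, 0.117, -0.992]]
 low obj 265 [ 0.721 -0.051] [0.101 0.026] 80 ztop 0.029
 low obj 529 [ 0.661 -0.385] [0.066 0.061] 30 ztop 0.076
 low obj 284 [ 0.633 -0.148] [0.06  0.068] 17 ztop 0.045
 low obj 224 [ 0.623 -0.235] [0.048 0.026] 1 ztop 0.062
 low obj 235 [ 0.628 -0.302] [0.036 0.057] 80 ztop 0.062
 low obj 542 [ 0.505 -0.28 ] [0.061 0.062] 3 ztop 0.077
 low obj 226 [ 0.489 -0.421] [0.052 0.035] 28 ztop 0.054
 low obj 207 [ 0.484 -0.152] [0.048 0.026] 2 ztop 0.063
 low obj 214 [ 0.484 -0.205] [0.027 0.045] 89 ztop 0.063
 low obj 198 [0.48  0.006] [0.041 0.033] 0 ztop 0.045
```

View pics/c8.png

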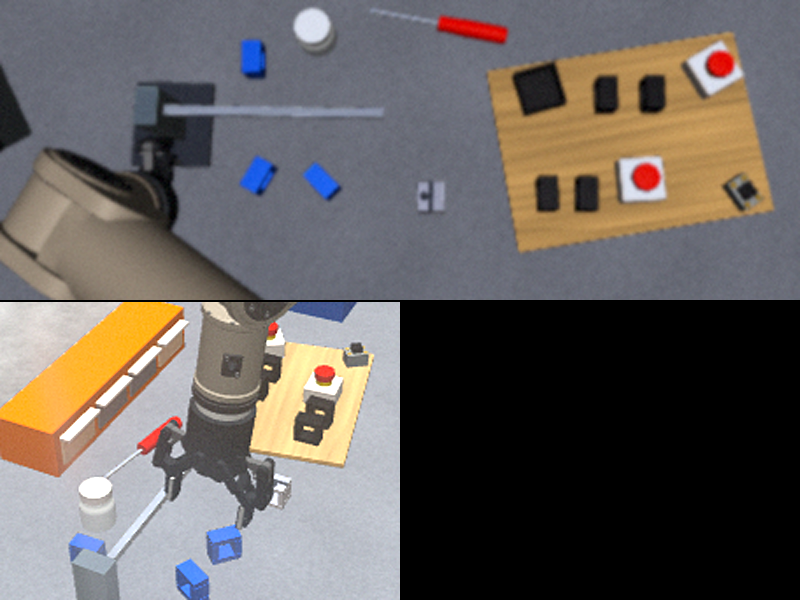

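All four frames stand apart on the board, at (548,193), (587,193), (605,93) and (652,93) in the top crop. The bar is empty and the keeper is still at (430,195). I'll remove the tilt on the post again before re-threading.

```bash
python3 -m inch '[{"tx":28,"ty":10,"tz":0,"roll":0},{"tx":28,"ty":10,"tz":0,"roll":0},{"tx":0,"ty":0,"tz":35,"roll":0},{"tx":0,"ty":0,"tz":40,"roll":0},{"tx":0,"ty":0,"tz":25,"roll":0},{"tx":0,"ty":0,"tz":0,"roll":0}]' -1 60| sed -n 2,5p
```

```text
tcp_pos: [0.4951, 0.3468, 0.1332]
ee_rot: [[0.034, 0.992, 0.123], [0.998, -0.039, 0.04], [0.044, 0.122, -0.992]]
ft_force: [-0.1, 0.0, -0.2]
opening: -0.001
```

```bash
python3 -m inch '[{"tx":18,"ty":12,"tz":9,"roll":0},{"tx":0,"ty":15,"tz":0,"roll":0},{"tx":0,"ty":12,"tz":0,"roll":0},{"tx":0,"ty":6,"tz":0,"roll":0},{"tx":0,"ty":6,"tz":0,"roll":0}]' -1 60| sed -n 2,5p;python3 -m inch '[{"tx":0,"ty":6,"tz":0,"roll":0},{"tx":0,"ty":6,"tz":0,"roll":0},{"tx":0,"ty":6,"tz":0,"roll":0},{"tx":0,"ty":6,"tz":0,"roll":0},{"tx":0,"ty":6,"tz":0,"roll":0},{"tx":0,"ty":6,"tz":0,"roll":0}]' -1 60| sed -n 2,5p
```

```text
tcp_pos: [0.543, 0.3594, 0.1342]
ee_rot: [[0.04, 0.993, 0.11], [0.998, -0.045, 0.037], [0.042, 0.108, -0.993]]
ft_force: [-15.2, -0.7, 4.0]
opening: -0.003
tcp_pos: [0.5429, 0.3592, 0.135]
ee_rot: [[0.027, 0.998, 0.048], [0.999, -0.028, 0.022], [0.023, 0.048, -0.999]]
ft_force: [-12.8, -1.8, 4.6]
opening: -0.002
```

```bash
python3 -m inch '[{"tx":0,"ty":6,"tz":0,"roll":0},{"tx":0,"ty":6,"tz":0,"roll":0},{"tx":0,"ty":6,"tz":0,"roll":0},{"tx":0,"ty":6,"tz":0,"roll":0},{"tx":0,"ty":6,"tz":0,"roll":0},{"tx":0,"ty":6,"tz":0,"roll":0}]' -1 60| sed -n 2,5p; python3 -m inch '[{"tx":0,"ty":-15,"tz":0,"roll":0},{"tx":0,"ty":-20,"tz":-40,"roll":0},{"tx":-30,"ty":-30,"tz":-20,"roll":0},{"tx":-50,"ty":0,"tz":0,"roll":0},{"tx":-50,"ty":0,"tz":0,"roll":0},{"tx":-50,"ty":0,"tz":0,"roll":0},{"tx":-50,"ty":0,"tz":0,"roll":0},{"tx":-50,"ty":0,"tz":0,"roll":0},{"tx":-40,"ty":0,"tz":0,"roll":0},{"tx":0,"ty":0,"tz":0,"roll":0},{"tx":0,"ty":0,"tz":0,"roll":0}]' 1 60| sed -n 2,5p
python3 - <<'E'
from h import *
c=snap('side','k9');X=cloud(c)
m=(X[...,0]>.43)&(X[...,0]<.53)&(X[...,1]>-.06)&(X[...,1]<.06)&(X[...,2]>.03)&(X[...,2]<.05)
p=X[m];print(len(p),cv2.minAreaRect(p[:,:2].astype('float32')),p.min(0),p.max(0))
E
```

```text
tcp_pos: [0.5426, 0.3588, 0.1358]
ee_rot: [[0.01, 1.0, -0.015], [1.0, -0.01, 0.004], [0.004, -0.015, -1.0]]
ft_force: [-12.8, -2.5, 4.5]
opening: -0.003
tcp_pos: [0.4735, 0.0265, 0.2019]
ee_rot: [[0.013, 1.0, -0.002], [1.0, -0.013, -0.003], [-0.003, -0.002, -1.0]]
ft_force: [-0.5, -0.4, 0.3]
opening: 0.999
156 ((0.47774627804756165, 0.006388051435351372), (0.042552124708890915, 0.04039490222930908), 88.68643951416016) [ 0.45753693 -0.01452621  0.0303979 ] [0.49828405 0.02809362 0.04389318]
```

```bash
python3 -m inch '[{"tx":-18,"ty":5,"tz":20,"roll":0},{"tx":0,"ty":0,"tz":45,"roll":0},{"tx":0,"ty":0,"tz":45,"roll":0},{"tx":0,"ty":0,"tz":30,"roll":0},{"tx":0,"ty":0,"tz":0,"roll":0}]' 1 60| sed -n 2,5p
```

```text
tcp_pos: [0.4812, 0.0148, 0.0603]
ee_rot: [[0.0, 1.0, 0.005], [1.0, -0.0, -0.003], [-0.003, 0.005, -1.0]]
ft_force: [0.2, -0.1, -0.2]
opening: 0.999
```

```bash
python3 -m inch '[{"tx":-7,"ty":-3,"tz":12,"roll":0},{"tx":0,"ty":0,"tz":15,"roll":0},{"tx":0,"ty":0,"tz":5,"roll":0},{"tx":0,"ty":0,"tz":0,"roll":0}]' 1 60| sed -n 2,5p;  python3 -m inch '[{"tx":0,"ty":0,"tz":0,"roll":0},{"tx":0,"ty":0,"tz":0,"roll":0},{"tx":0,"ty":0,"tz":0,"roll":0},{"tx":0,"ty":0,"tz":0,"roll":0},{"tx":0,"ty":0,"tz":0,"roll":0},{"tx":0,"ty":0,"tz":0,"roll":0}]' -1 60| sed -n 2,5p
```

```text
tcp_pos: [0.4809, 0.0086, 0.0294]
ee_rot: [[-0.001, 1.0, 0.01], [1.0, 0.001, -0.003], [-0.003, 0.01, -1.0]]
ft_force: [-0.2, 0.2, -0.4]
opening: 1.001
tcp_pos: [0.4818, 0.0085, 0.0305]
ee_rot: [[-0.001, 1.0, 0.013], [1.0, 0.001, -0.003], [-0.003, 0.013, -1.0]]
ft_force: [-0.6, 0.1, 0.0]
opening: 0.459
```

```bash
python3 -m inch '[{"tx":0,"ty":0,"tz":-30,"roll":0},{"tx":-8,"ty":0,"tz":-35,"roll":0},{"tx":-8,"ty":0,"tz":-29,"roll":0},{"tx":0,"ty":30,"tz":0,"roll":0},{"tx":0,"ty":30,"tz":0,"roll":0},{"tx":0,"ty":30,"tz":0,"roll":0},{"tx":0,"ty":0,"tz":0,"roll":0},{"tx":0,"ty":0,"tz":0,"roll":0}]' - 60; python3 -c "
from h import *
c=snap('side','s10');cv2.imwrite('pics/c10.png',cv2.resize(c['image'][190:330,180:340,::-1],None,fx=4,fy=4,interpolation=2))"
```

```text
time: 70.65
tcp_pos: [0.5705, -0.0091, 0.1266]
ee_rot: [[0.0, 1.0, 0.008], [1.0, -0.0, -0.005], [-0.005, 0.008, -1.0]]
ft_force: [0.2, 0.1, -1.7]
opening: 0.457
```

View pics/c10.png

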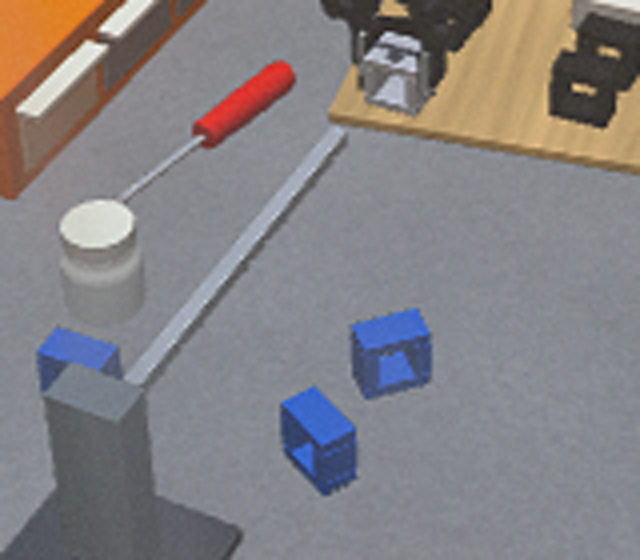

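The crop shows the keeper held square in the jaws at (395,75), just short of the bar tip at (340,135).

```bash
python3 -m inch '[{"tx":0,"ty":8,"tz":1,"roll":0},{"tx":15,"ty":0,"tz":0,"roll":0},{"tx":15,"ty":0,"tz":0,"roll":0},{"tx":0,"ty":0,"tz":0,"roll":0}]' - 60
python3 - <<'E'
from h import *
c=snap('side','s11');X=cloud(c);I=c['image'].astype(int)
y0=get_obs()['tcp_pos'][1]
m=(X[...,0]>.545)&(X[...,0]<.615)&(X[...,1]>y0-.03)&(X[...,1]<y0+.03)&(X[...,2]>.08)&(X[...,2]<.125)&(I.min(-1)>90)
p=X[m];print(len(p),np.percentile(p,[1,99],axis=0))
b=(X[...,0]>.56)&(X[...,0]<.6)&(X[...,1]>.07)&(X[...,1]<.1)&(X[...,2]>.09)&(X[...,2]<.13);p=X[b];print(np.percentile(p,[2,50,98],axis=0))
E
```

```text
time: 71.2
tcp_pos: [0.5774, 0.0237, 0.1256]
ee_rot: [[-0.001, 1.0, 0.008], [1.0, 0.001, -0.005], [-0.005, 0.008, -1.0]]
ft_force: [-0.2, 0.7, -1.6]
opening: 0.454
140 [[0.55175547 0.00972685 0.09412828]
 [0.60189527 0.04208127 0.12397804]]
[[0.57123895 0.07055716 0.10944146]
 [0.57572641 0.08496824 0.11891978]
 [0.58360639 0.09996912 0.12225903]]
```

```bash
python3 -m inch '[{"tx":12,"ty":1,"tz":0,"roll":0},{"tx":12,"ty":0,"tz":0,"roll":0},{"tx":12,"ty":0,"tz":0,"roll":0},{"tx":12,"ty":0.2,"tz":0,"roll":0}]' - 60; python3 -m inch '[{"tx":15,"ty":0.2,"tz":0,"roll":0},{"tx":15,"ty":0.2,"tz":0,"roll":0},{"tx":15,"ty":0.2,"tz":0,"roll":0},{"tx":10,"ty":0.2,"tz":0,"roll":0},{"tx":0,"ty":0,"tz":0,"roll":0}]' - 60
```

```text
time: 71.75
tcp_pos: [0.5787, 0.0727, 0.125]
ee_rot: [[0.002, 1.0, 0.007], [1.0, -0.002, -0.006], [-0.006, 0.007, -1.0]]
ft_force: [0.3, 0.3, -1.2]
opening: 0.455
time: 72.38
tcp_pos: [0.5793, 0.134, 0.1249]
ee_rot: [[-0.002, 1.0, 0.007], [1.0, 0.002, -0.005], [-0.005, 0.007, -1.0]]
ft_force: [-0.7, 0.0, -0.9]
opening: 0.454
```

```bash
python3 -m inch '[{"tx":0,"ty":0,"tz":3,"roll":0},{"tx":0,"ty":0,"tz":2,"roll":0},{"tx":0,"ty":0,"tz":0,"roll":0}]' - 60; python3 -m inch '[{"tx":0,"ty":0,"tz":0,"roll":0},{"tx":0,"ty":0,"tz":0,"roll":0},{"tx":0,"ty":0,"tz":0,"roll":0},{"tx":0,"ty":0,"tz":0,"roll":0},{"tx":0,"ty":0,"tz":0,"roll":0},{"tx":0,"ty":0,"tz":0,"roll":0},{"tx":0,"ty":0,"tz":-20,"roll":0},{"tx":0,"ty":0,"tz":-50,"roll":0},{"tx":0,"ty":0,"tz":-50,"roll":0},{"tx":0,"ty":-50,"tz":0,"roll":0},{"tx":0,"ty":-50,"tz":0,"roll":0},{"tx":0,"ty":-50,"tz":0,"roll":0},{"tx":0,"ty":0,"tz":0,"roll":0},{"tx":0,"ty":0,"tz":0,"roll":0}]' 1 60;python3 -c "
from h import *
st('12')"
```

```text
time: 72.75
tcp_pos: [0.5797, 0.1327, 0.1195]
ee_rot: [[0.001, 1.0, 0.007], [1.0, -0.001, -0.006], [-0.006, 0.007, -1.0]]
ft_force: [-0.4, 0.3, 2.5]
opening: 0.455
time: 74.5
tcp_pos: [0.4282, 0.1367, 0.2502]
ee_rot: [[-0.0, 1.0, 0.019], [1.0, 0.0, -0.009], [-0.009, 0.019, -1.0]]
ft_force: [0.8, -0.5, -0.6]
opening: 1.001
top bar obj 215 x 0.561 0.598 y 0.113 0.147 ztop 0.133
 low obj 272 [ 0.722 -0.047] [0.11  0.026] 80 ztop 0.029
 low obj 528 [ 0.66  -0.385] [0.06  0.061] 29 ztop 0.076
 low obj 283 [ 0.635 -0.144] [0.068 0.06 ] 16 ztop 0.045
 low obj 224 [ 0.623 -0.236] [0.047 0.027] 0 ztop 0.062
 low obj 232 [ 0.624 -0.3  ] [0.028 0.046] 89 ztop 0.062
 low obj 541 [ 0.505 -0.284] [0.06  0.069] 4 ztop 0.076
 low obj 206 [ 0.485 -0.152] [0.046 0.026] 2 ztop 0.063
 low obj 224 [ 0.488 -0.421] [0.047 0.032] 32 ztop 0.055
 low obj 211 [ 0.484 -0.206] [0.036 0.047] 81 ztop 0.062
side bar obj 148 x 0.560 0.598 y 0.114 0.149 ztop 0.130
```

View pics/c12.png

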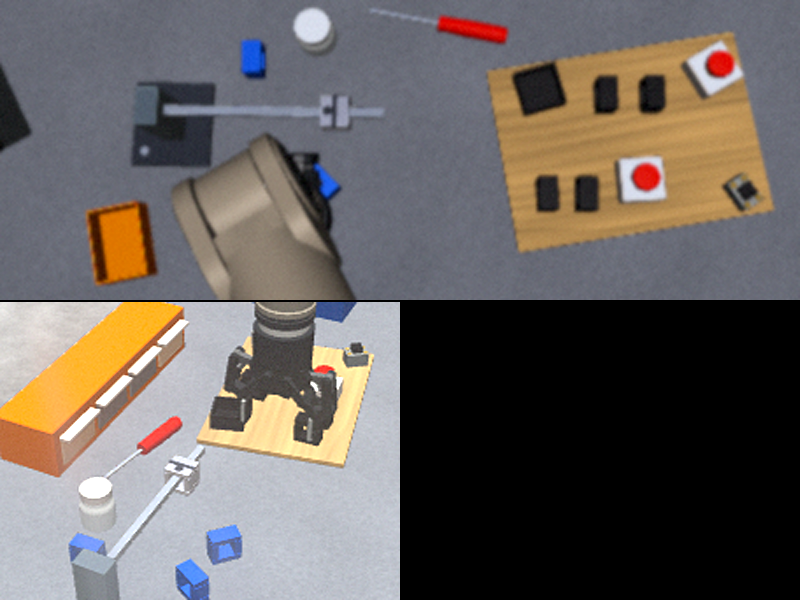

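The keeper hangs on the bar at (335,110) in the top crop, well past the tip. All four frames stand on the board, the other parts are unmoved, and the gripper is clear.

```bash
python3 -c "
from plant import *
print(job_done())"
```

```text
the job is handed in; nothing more can be done
None
```

The job is done and handed in at about 75 s of the 210 s allowed. I took the keeper off and set it on the bench. Then I moved all four frames that were on the bar to the board, one by one, and threaded the keeper back on last.

- **Frames:** the last check shows them standing on the board at about (0.624, −0.300), (0.623, −0.236), (0.484, −0.206) and (0.485, −0.152). The gaps to each other and to the other parts are about 25 mm or more.
- **Keeper:** it hangs on the bar with its centre about 64 mm past the open end.
- **Other parts:** the parts on the board read within a few millimetres of where they started. In the last picture the driver, bin, jar and blue look-alikes look unmoved.

- **Tool tilt:** the tool built up a tilt of up to about 7° as it moved. I took it out in two places by pushing the shut fingertips against the fixed post at about 10–15 N. The stand did not appear to move.
- **Fourth frame:** it was placed with the tool tilted about 6°, and it settled flat.
- **Checks:** no knock or slackened grip showed, and none of the final checks failed or disagreed.

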